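# Change over the core in a latched reading holder

## Task

The core in the black reading holder has been measured. Press its blue latch so that the lath springs out, draw it out and put it away in the empty slot of the plywood carrier, then load the next core, which lies on the bench, into the reading holder. Push both laths fully home, core face up, so that each latch has snapped up behind the end of its lath; do not let the core already stored in the carrier out, and do not knock over the vial or the black can.

Things in the scene. Friction and masses are not known exactly. Their poses are not given: they have to be found in the camera images.
- reading_holder: fixed one-slot holder: black base plate 380 x 72 mm, aluminium rails, white graduated edge, blue latch. Its x points along the slot the way a lath is pushed in (away from the robot), y left, z up. Origin on the bench, mid-width, at the retained end of a latched lath; the plate spans x = -76 to +304 mm. Slot centre line at y = -14 mm; slot details under the reading_ points
- carrier: fixed storage carrier: plywood base plate 380 x 146 mm with two slots just like the reading holder's, grey rails, orange latches; origin and axes as for the reading holder. Centre line of the empty slot at y = +23 mm, of the slot with the stored core at y = -51 mm
- measured_core: core glued in a pale wooden lath, straight bar 22 mm wide, 240 mm long, 14 mm high (16 mm along the middle), 0.07 kg. Origin: centre of its underside; y along its length, z up with the core face up. Both ends alike. At the start it is latched in the reading holder; when the latch is pressed it springs about 40 mm out toward the robot and stops there, lying over the latch nose and keeping it down
- next_core: core glued in a pale wooden lath, straight bar 22 mm wide, 240 mm long, 14 mm high (16 mm along the middle), 0.07 kg. Origin: centre of its underside; y along its length, z up with the core face up. Both ends alike. At the start it lies on the bench, core face up, to the left of the holders, with the vial on one side of it and the black can on the other
- stored_core: core glued in a pale wooden lath, straight bar 22 mm wide, 240 mm long, 14 mm high (16 mm along the middle), 0.07 kg. Origin: centre of its underside; y along its length, z up with the core face up. Both ends alike. It is latched in the carrier's right slot and stays there
- vial: standing clear vial with a red cap, 29 mm across, 54 mm high, loose, close beside the next core; origin: centre of its underside, z up along it
- black_can: standing black film can with a grey lid, 34 mm across, 50 mm high, loose, close beside the next core; origin: centre of its underside, z up along it
- reading_home (a point): where the underside centre of a latched lath lies in the reading holder, on the slot's centre line, 22 mm above the bench (top of the slot's floor); x points the way a lath is pushed in, z up
- empty_home (a point): the same point and axes for the carrier's empty slot
- stored_home (a point): the same point and axes for the carrier's right slot
- reading_mouth (a point): start of the railed part of the reading holder's slot, at floor height, 24 mm behind the home point (-x). From here on two rails with inward lips cover the lath's edges: channel 25 mm wide, 16 mm floor to lip, 15 mm open between the lips, rail tops 42 mm above the bench. A mouth flared out and up (39 mm wide, 21 mm high) begins 18 mm before it. Before that the slot is open above and at the sides
- reading_nose (a point): top of the latch nose on the slot's centre line at rest, 5.5 mm above the floor, 120 mm from the home point (-x). Its upright face holds the lath's end; toward the robot it slopes down over 15 mm, so a lath laid on it or slid over it presses it down and it snaps up once the end has passed. Push the end home above the nose (8 mm or more above the floor), 2 to 4 mm past the face, and back off
- reading_sill (a point): middle of the open sill on the robot's side of the latch nose: 57 x 24 mm, 22 mm above the bench, 167 mm from the home point (-x). Latch lever and bracket lie 28 to 50 mm to the left of the slot's centre line, at most 31 mm above the bench
- reading_pad (a point): middle of the top of the reading holder's blue thumb pad (26 x 20 mm), 38 mm left of the slot's centre line, 23 mm above the bench, beside the latch nose. It must go down 6 to 7 mm to free the lath and stops at 9 mm. Keep off the slot while pressing: the lath comes out beside the pad
- reading_latch (a joint): sprung latch of the reading holder: 0 rad = sprung up, shut; grows as it is pressed down, end stop 0.17. It frees the lath at about 0.11 to 0.13 rad; pressing the pad takes about 1 to 4 N; it springs back by itself when let go
- empty_latch (a joint): sprung latch of the carrier's empty slot: 0 rad = sprung up, shut; grows as it is pressed down, end stop 0.17. It frees the lath at about 0.11 to 0.13 rad; pressing the pad takes about 1 to 4 N; it springs back by itself when let go
- stored_latch (a joint): sprung latch of the carrier's slot with the stored core: 0 rad = sprung up, shut; grows as it is pressed down, end stop 0.17. It frees the lath at about 0.11 to 0.13 rad; pressing the pad takes about 1 to 4 N; it springs back by itself when let go
- reading_pusher (a joint): sprung pusher of the reading holder: 0 m = out (no lath), about 0.039 with a lath latched, end stop 0.047. It is met when 40 mm of travel remain and pushes back with 1.4 N there, 2.5 N at home, plus 1.5 N per 0.1 m/s
- empty_pusher (a joint): sprung pusher of the carrier's empty slot: 0 m = out, about 0.039 with a lath latched, end stop 0.047

How it is judged:
By the outcome, as a careful person would: the job done as asked, in the order asked, and still so for the second after the job is handed in, with the robot touching nothing.
It also fails if it takes over 72 s, if anything falls off the work surface, if the arm or the gripper's body presses on something with over 40 N, if the wrist force passes 120 N, or if a joint passes its speed limit or range.

## Robot

A 6-joint arm with a two-finger parallel gripper is mounted at the origin on a cart in front of the work surface, level with it; the furniture and walls round the work are solid. World frame = base frame: x ahead of the robot, y to its left, z up, the work surface at z = 0. Lengths are in m, angles in rad, forces in N, time in s.
With the tool pointing down it reaches from about 0.35 to 0.975 m from the base axis. Payload 4.9 kg.
Tool frame: the origin (TCP) lies at the very end of the fingers, on their centre line; the grasp point (between the pads) lies 19 mm behind it; z points along the fingers, x is the direction in which the jaws open and shut, and the axes are right-handed (so a half turn about z gives the same grasp; the last joint's range is limited). The gripper opens to 85 mm and grips with 20 to 120 N. Pads are 22 mm wide; open, the fingers measure 114 mm over their backs; the gripper's body (76 mm by 85 mm) begins 54 mm behind the grasp point. The pads swing forward as they close: fully open they stand 13 mm farther back than shut.
Start: joints at [-1.34, 0.053, 1.613, -0, 1.476, -0.119], TCP at [0.214, -0.587, 0.231] pointing down, gripper open.
Joint ranges: [-3.01, 3.01], [-1.01, 2.22], [0.06, 2.58], [-1.02, 4.17], [0.09, 2.62], [-3.14, 3.14]. Speed limits (rad/s): [2.57, 2.57, 3.14, 3.14, 3.14, 3.14].

## Interface

Orientations are given as a rotation vector (axis times angle).
In Python, from station import ctrl, get_image, calibration, job gives the robot as it stands.
- The arm moves only by the tool jog_arm, never from a script. Its argument "deltas" is a list of rows, each a list of 3 entries, a list of its own where there are three numbers: the turn, a rotation vector about the tool's x, y, z in degrees, then the shift along the tool's x, y, z in m, then the finger opening in m, from 0 to 0.0854. In form: [[[ax, ay, az], [tx, ty, tz], gripper], ...]. A call has 1 to 12 rows; each row is the pose to reach, as a shift and turn from the pose commanded when the call began, along the tool's axes at that moment; what a row does not reach only later rows make up. A row lasts 1/12 s, in which the tool goes at most 41.7 mm and 7.16 degrees, less where a joint would pass 70% of its speed; a pose out of reach is approached as far as the arm can. A call with a gripper value outside its range is refused whole. The fingers move at their own pace and stop on an object; "squeeze" is the grip in N (left out, the last holds). Time passes only in rows, so rows that repeat a pose let the fingers close. It gives the time, the measured TCP pose, the force and the opening at its end, in the units of the state.
- ctrl.get_obs(): the state, without advancing time (a new reading comes with each control period).
- get_image(name): name is "side" or "top" or "wrist"; returns the picture (420x560x3 uint8, red, green, blue); there is no depth.
- calibration(name): a dict with "mtx" (3x3 intrinsics, pixels), "origin" and "rotation" of the camera in the world; the wrist camera has in their place "tool_from_camera" (4x4, takes a point from camera to tool coordinates, whose origin is the TCP and whose axes are the tool frame's). Camera axes: x right, y up, looking along -z (the intrinsics and any distortion apply to the point x, -y, -z); pixel columns grow to the right and rows downward; lengths in m; the calibration is good to about 2 mm. The wrist camera is an equidistant fisheye: a pixel r from the principal point sees the ray r / f radians off the axis. A picture is of the moment at which its call begins: read the wrist's pose just before it. calibration takes no time and is no camera call.
- job.finish_job(): hands the job in, once; it reports no verdict.
The state is a dict: "t": time; "q": joint angles; "dq": joint speeds; "effort": joint torques, N m; "tool_pos": TCP position; "tool_rot": TCP orientation; "contact_force": force on the tool from outside, world axes, zero at the start; "wrist_torque": the same for the moment, N m; "opening": finger opening in m.
Only numpy, scipy, OpenCV 4.12 (cv2) and the standard library are available. Lean on these libraries where they do the work, as an engineer would, in place of code of your own. Each camera call takes 0.05 s, during which the arm holds its last target.

## Working session

There is one attempt and no reset: what is moved stays moved. The work goes in short steps, Python scripts to look and compute and a tool call to move; the robot and the scene stay as the last step left them, time stands still between calls to the robot, and variables do not carry over. Pictures are saved under pics/ and viewed, and the job is handed in when it is done.

Besides the shell and the picture viewer there is one more tool, called after "Emit:" as name(argument=value, ...), one argument or row to a line, values as JSON. jog_arm: Moves the arm, as the interface text tells. Its arguments: {"type":"object","properties":{"deltas":{"type":"array","items":{"type":"array"}},"squeeze":{"type":"number"}},"required":["deltas"]}

```bash
ls; mkdir -p pics
python3 - <<'E'
from station import ctrl,get_image,calibration
import cv2
o=ctrl.get_obs();print({k:(v if not hasattr(v,'round') else v) for k,v in o.items()})
for n in ("side","top","wrist"):
    cv2.imwrite(f"pics/{n}0.png",get_image(n)[:,:,::-1]);print(n,calibration(n))
E
```

```text
pics
{'t': 0.0, 'q': array([-1.33998544e+00,  5.33570918e-02,  1.61426475e+00,  2.01263128e-05,
        1.47603306e+00, -1.18980787e-01]), 'dq': array([ 0.00010153, -0.0004503 , -0.00012435, -0.0012793 ,  0.00050126,
       -0.00074742]), 'effort': array([-1.48483417e-03, -3.93678546e+01, -3.70178175e+01, -2.06698837e-04,
        7.05939470e-03,  6.99584710e-07]), 'tool_pos': array([ 0.21406318, -0.58653955,  0.23008036]), 'tool_rot': array([-2.57295493e+00,  1.80021491e+00,  2.39297912e-03]), 'contact_force': array([-0.44590613, -0.46903934,  0.52953034]), 'wrist_torque': array([-0.0116196 , -0.02375324, -0.02236044]), 'opening': 0.08563986100132309}
side {'mtx': array([[505.12959215,   0.        , 282.24488211],
       [  0.        , 505.12959215, 207.73719219],
       [  0.        ,   0.        ,   1.        ]]), 'origin': array([ 0.51607299, -0.93050092,  0.52342414]), 'rotation': array([ 1.0801835 , -0.05612117, -0.06918249])}
top {'mtx': array([[405.01411853,   0.        , 280.19140131],
       [  0.        , 405.01411853, 205.64233503],
       [  0.        ,   0.        ,   1.        ]]), 'origin': array([ 0.41736509, -0.08303054,  0.91157593]), 'rotation': array([ 0.16604073, -0.15554703, -1.43934221])}
wrist {'mtx': array([[325.1922621 ,   0.        , 279.86180861],
       [  0.        , 325.1922621 , 211.83831871],
       [  0.        ,   0.        ,   1.        ]]), 'tool_from_camera': array([[ 9.99999587e-01,  2.46285430e-04,  8.74377519e-04,
         3.72556456e-04],
       [ 4.69646852e-04, -9.64092648e-01, -2.65565709e-01,
        -6.64841934e-02],
       [ 7.77575973e-04,  2.65566010e-01, -9.64092366e-01,
        -1.42455735e-01],
       [ 0.00000000e+00,  0.00000000e+00,  0.00000000e+00,
         1.00000000e+00]])}
```

View pics/top0.png

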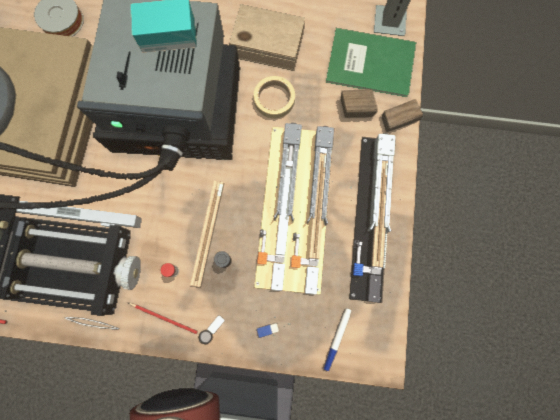

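View pics/side0.png

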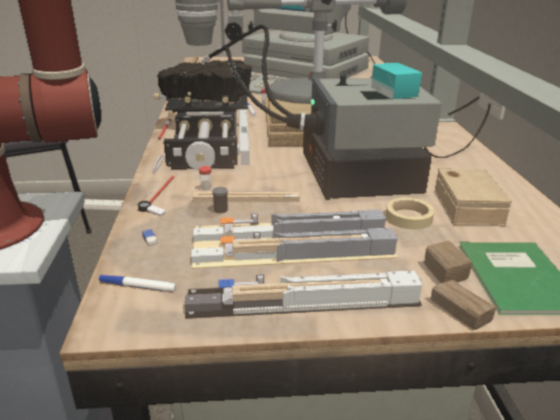

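View pics/wrist0.png

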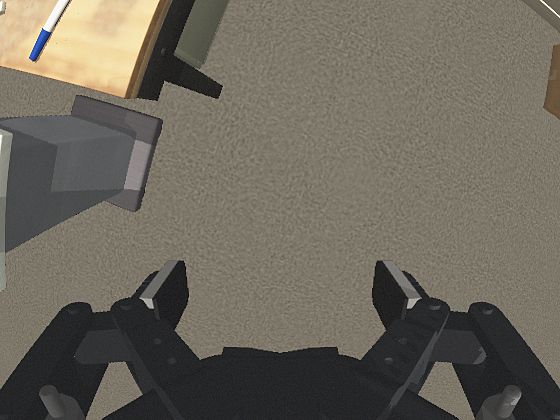

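The top view shows the carrier (around 290,210), the reading holder on the right (372,220), and the next core (208,235) between the vial (168,270) and the can (222,260). I'll enlarge it.

```bash
cat > h.py <<'E'
import numpy as np, cv2
from scipy.spatial.transform import Rotation as R
from station import ctrl,get_image,calibration
C={n:calibration(n) for n in("side","top","wrist")}
def ray(n,uv,obs=None):
    c=C[n];K=c["mtx"]
    x=(uv[0]-K[0,2])/K[0,0];y=(uv[1]-K[1,2])/K[1,1]
    if n=="wrist":
        r=np.hypot(x,y);s=np.sin(r)/r if r>1e-9 else 1
        d=np.array([x*s,-y*s,-np.cos(r)])
        T=c["tool_from_camera"];W=R.from_rotvec(obs["tool_rot"]).as_matrix()
        return obs["tool_pos"]+W@T[:3,3],W@T[:3,:3]@d
    d=np.array([x,-y,-1.])
    return np.array(c["origin"]),R.from_rotvec(c["rotation"]).as_matrix()@d
def atz(n,uv,z,obs=None):
    o,d=ray(n,uv,obs);return o+d*(z-o[2])/d[2]
def proj(n,p,obs=None):
    c=C[n];K=c["mtx"];p=np.asarray(p,float)
    if n=="wrist":
        T=c["tool_from_camera"];W=R.from_rotvec(obs["tool_rot"]).as_matrix()
        q=T[:3,:3].T@(W.T@(p-obs["tool_pos"])-T[:3,3])
        v=np.array([q[0],-q[1],-q[2]]);rr=np.hypot(v[0],v[1]);th=np.arctan2(rr,v[2])
        return np.array([K[0,2]+K[0,0]*th*v[0]/rr,K[1,2]+K[1,1]*th*v[1]/rr])
    q=R.from_rotvec(c["rotation"]).as_matrix().T@(p-c["origin"])
    return np.array([K[0,2]-K[0,0]*q[0]/q[2],K[1,2]+K[1,1]*q[1]/q[2]])
def crop(src,name,u0,v0,w,h,s):
    im=cv2.imread(src)[v0:v0+h,u0:u0+w];cv2.imwrite(name,cv2.resize(im,None,fx=s,fy=s,interpolation=cv2.INTER_CUBIC))
E
python3 - <<'E'
from h import *
crop("pics/top0.png","pics/c1.png",245,115,160,190,3)
crop("pics/top0.png","pics/c2.png",150,170,100,130,4)
crop("pics/side0.png","pics/c3.png",170,180,270,140,2.9)
E
```

```text
(no output)
```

View pics/c1.png

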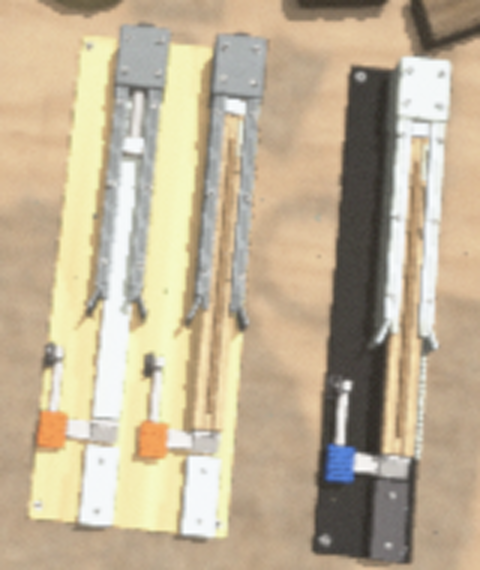

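View pics/c2.png

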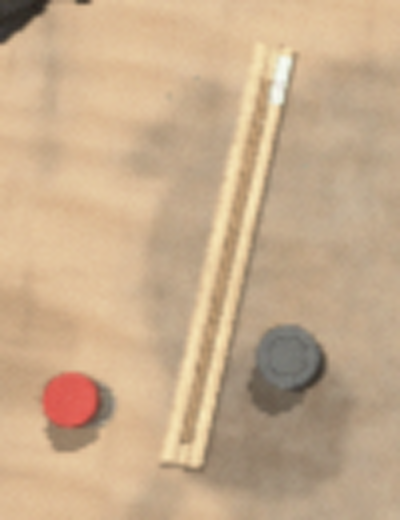

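View pics/c3.png

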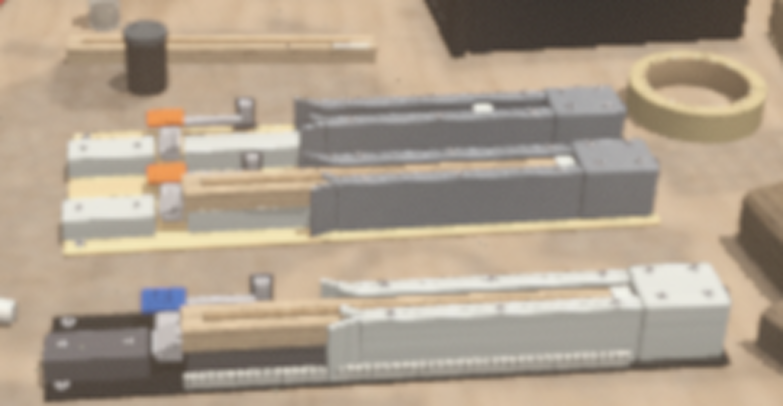

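```bash
cat > fit.py <<'E'
from h import *
from scipy.optimize import least_squares
def c1(u,v):return (245+u/3,115+v/3)
def c2(u,v):return (150+u/4,170+v/4)
def fit(F,zp=True):
    # F list (uv,x,y,z) z None -> plate thickness
    P=np.array([np.r_[atz("top",f[0],f[3])[:2],f[1:3]] for f in F])
    def res(p):
        c,s=np.cos(p[2]),np.sin(p[2])
        return np.r_[p[0]+c*P[:,2]-s*P[:,3]-P[:,0],p[1]+s*P[:,2]+c*P[:,3]-P[:,1]]
    r=least_squares(res,[P[0,0],P[0,1],0]);e=r.fun.reshape(2,-1)*1000
    print("pose",r.x.round(4),"deg",np.degrees(r.x[2]).round(2));print(e.round(1))
    return r.x
t=.006
print("reading");rd=fit([(c1(371,557),-.0755,-.002,.022),(c1(409,560),-.0755,-.026,.022),(c1(397,454),0,-.014,.036),(c1(418,138),.24,-.014,.036),(c1(350,66),.304,.036,t),(c1(314,552),-.076,.036,t)])
print("carrier");ca=fit([(c1(80,522),-.0755,.035,.022),(c1(111,525),-.0755,.011,.022),(c1(183,533),-.0755,-.039,.022),(c1(215,537),-.0755,-.063,.022),(c1(206,430),0,-.051,.036),(c1(233,115),.24,-.051,.036),(c1(30,517),-.076,.073,t),(c1(88,38),.304,.073,t),(c1(229,537),-.076,-.073,t)])
print("next");ne=fit([(c2(162,463),-.12,.011,.014),(c2(203,467),-.12,-.011,.014),(c2(257,45),.12,.011,.014),(c2(296,50),.12,-.011,.014)])
print("pad",atz("top",c1(341,463),.023),"vial",atz("top",c2(71,400),.054),"can",atz("top",c2(289,357),.05))
E
python3 fit.py
```

```text
reading
pose [ 0.4961 -0.2765  0.0167] deg 0.96
[[-1.4 -2.3  0.5  2.3  1.9 -1. ]
 [-0.7  2.4 -1.8  0.1  0.4 -0.6]]
carrier
pose [ 0.4957 -0.1029  0.0205] deg 1.18
[[-0.9 -1.1 -1.  -0.5  1.   2.3 -1.2  3.6 -2.2]
 [ 0.4 -1.3  0.6 -0.4 -2.6 -2.9  1.4  3.6  1.2]]
next
pose [ 0.5247  0.0878 -0.0583] deg -3.34
[[ 0.3 -1.7  1.3  0.1]
 [-0.3  0.2 -0.3  0.4]]
pad [ 0.48548687 -0.2519367   0.023     ] vial [0.4317197 0.1502545 0.054    ] can [0.46830578 0.04135218 0.05      ]
```

```bash
cat >> h.py <<'E'
def des(yaw):  # tool down; tool x = across lath (to the right), yaw = heading of lath dir, rad
    c,s=np.cos(yaw),np.sin(yaw)
    return np.array([[s,-c,0],[-c,-s,0],[0,0,-1]],float)
def rel(pos,yaw,pitch=0):
    o=ctrl.get_obs();W=R.from_rotvec(o["tool_rot"]).as_matrix()
    D=des(yaw)
    rv=np.degrees(R.from_matrix(W.T@D).as_rotvec())
    d=W.T@(np.asarray(pos)-o["tool_pos"])
    print("turn",rv.round(2).tolist(),"shift",d.round(4).tolist())
def st():
    o=ctrl.get_obs();W=R.from_rotvec(o["tool_rot"]).as_matrix()
    print("t",round(o["t"],2),"pos",o["tool_pos"].round(4),"F",o["contact_force"].round(1),"op",round(o["opening"],4),"x",W[:,0].round(3),"y",W[:,1].round(3))
    return o
E
python3 - <<'E'
from h import *
st();rel([.42,-.22,.16],np.radians(1))
E
```

```text
t 0.15 pos [ 0.2141 -0.5867  0.2303] F [-0.3  0.4  0.1] op 0.0856 x [ 0.343 -0.939 -0.002] y [-0.939 -0.343 -0.   ]
turn [0.0, 0.1, 19.04] shift [-0.2738, -0.3191, 0.0708]
```

Emit:
jog_arm(
  deltas=[
    [[0, 0.1, 19], [-0.274, -0.319, 0.07], 0.0],
    [[0, 0.1, 19], [-0.274, -0.319, 0.07], 0.0],
    [[0, 0.1, 19], [-0.274, -0.319, 0.07], 0.0],
    [[0, 0.1, 19], [-0.274, -0.319, 0.07], 0.0],
    [[0, 0.1, 19], [-0.274, -0.319, 0.07], 0.0],
    [[0, 0.1, 19], [-0.274, -0.319, 0.07], 0.0],
    [[0, 0.1, 19], [-0.274, -0.319, 0.07], 0.0],
    [[0, 0.1, 19], [-0.274, -0.319, 0.07], 0.0],
    [[0, 0.1, 19], [-0.274, -0.319, 0.07], 0.0],
    [[0, 0.1, 19], [-0.274, -0.319, 0.07], 0.0],
    [[0, 0.1, 19], [-0.274, -0.319, 0.07], 0.0],
    [[0, 0.1, 19], [-0.274, -0.319, 0.07], 0.0],
  ],
  squeeze=60,
)

```text
t: 1.15
tool_pos: [0.4203, -0.2178, 0.1602]
tool_rot: [2.246, -2.195, -0.001]
contact_force: [-0.5, 0.3, 0.4]
opening: -0.0
```

Run:
```python
from h import *
import pickle
o=st();pickle.dump(o,open("o1.pkl","wb"))
cv2.imwrite("pics/w1.png",get_image("wrist")[:,:,::-1])
```

```text
t 1.15 pos [ 0.4203 -0.2178  0.1602] F [-0.5  0.3  0.4] op -0.0 x [ 0.023 -1.     0.   ] y [-1.    -0.023  0.001]
```

View pics/w1.png

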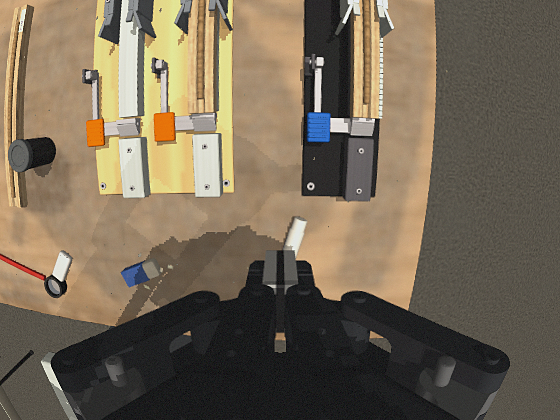

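The wrist view shows the pads (blue at 318,127), sills and lath ends. I'll enlarge it to measure.

Run:
```python
from h import *
crop("pics/w1.png","pics/w1a.png",85,0,160,200,3)
crop("pics/w1.png","pics/w1b.png",290,0,110,200,3)
```

```text
(no output)
```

View pics/w1a.png

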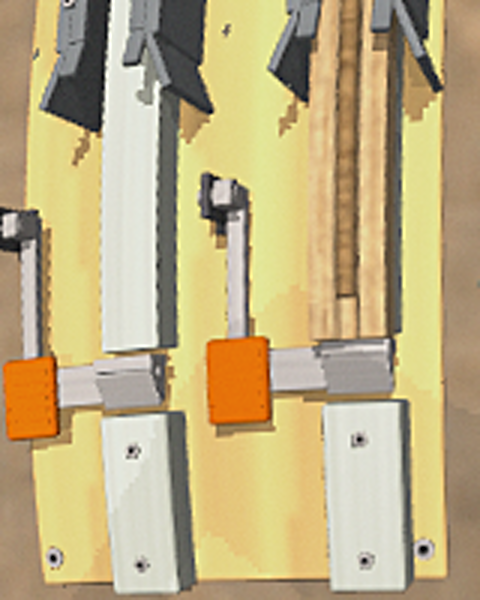

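View pics/w1b.png

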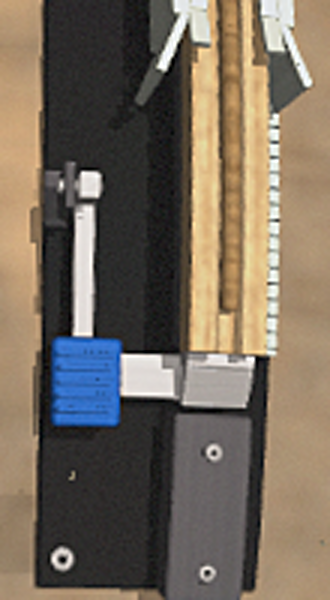

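```bash
cat > fit2.py <<'E'
from h import *
import pickle
from scipy.optimize import least_squares
o=pickle.load(open("o1.pkl","rb"))
def b(u,v):return (290+u/3-.33,v/3-.33)
def a(u,v):return (85+u/3-.33,v/3-.33)
def fit(F,yaw0):
    P=np.array([np.r_[atz("wrist",f[0],f[3],o)[:2],f[1:3]] for f in F])
    def res(p):
        c,s=np.cos(p[2]),np.sin(p[2])
        return np.r_[p[0]+c*P[:,2]-s*P[:,3]-P[:,0],p[1]+s*P[:,2]+c*P[:,3]-P[:,1],(p[2]-yaw0)*.2]
    r=least_squares(res,[P[0,0],P[0,1],0]);e=r.fun[:-1].reshape(2,-1)*1000
    print("pose",r.x.round(4),"deg",np.degrees(r.x[2]).round(2));print(e.round(1))
    return r.x
S=lambda f,y,c:[(f(*c[0]),-.0185,y+.012,.022),(f(*c[1]),-.0185,y-.012,.022),(f(*c[2]),-.0755,y+.012,.022),(f(*c[3]),-.0755,y-.012,.022)]
rd=fit(S(b,-.014,[(176,416),(250,418),(163,598),(243,600)])+[(b(188,352),0,-.003,.036),(b(267,355),0,-.025,.036)],.0167)
ca=fit(S(a,.023,[(103,412),(171,414),(114,592),(181,592)])+S(a,-.051,[(326,401),(406,403),(330,588),(408,590)])+[(a(312,337),0,-.04,.036),(a(388,334),0,-.062,.036)],.0205)
def loc(p,q):
    c,s=np.cos(p[2]),np.sin(p[2]);d=q[:2]-p[:2];return np.array([c*d[0]+s*d[1],-s*d[0]+c*d[1]]).round(4)
for uv in [(53,338),(119,337),(121,424),(56,425)]: print("pad",loc(rd,atz("wrist",b(*uv),.023,o)),atz("wrist",b(*uv),.023,o))
print("flare tip",loc(rd,atz("wrist",b(137,104),.03,o)),"post",loc(rd,atz("wrist",b(90,185),.031,o)))
print("opad",loc(ca,atz("wrist",a(31,398),.023,o)))
E
python3 fit2.py
```

```text
pose [ 0.4965 -0.2733  0.0161] deg 0.92
[[ 1.   0.6 -1.7 -1.4  1.   0.6]
 [ 0.8 -0.7 -0.8  0.3 -0.2  0.6]]
pose [ 0.4967 -0.1012  0.0182] deg 1.04
[[-0.8  1.4 -0.3 -0.1 -0.1  1.2 -1.  -0.3 -0.1  0.1]
 [ 0.6  0.6 -0.4 -0.1  0.6  0.6 -0.5 -0.4 -0.3 -0.7]]
pad [0.002  0.0335] [ 0.49788576 -0.23974877  0.023     ]
pad [0.0028 0.0146] [ 0.49905371 -0.25861605  0.023     ]
pad [-0.0223  0.0135] [ 0.47395824 -0.26012643  0.023     ]
pad [-0.023   0.0323] [ 0.47291804 -0.24137331  0.023     ]
flare tip [0.0705 0.0108] post [0.0454 0.0242]
opad [-0.0112  0.0609]
```

Run:
```python
from h import *
rel([.484,-.2485,.03],.0161)
```

```text
turn [0.04, -0.09, 0.28] shift [0.0301, -0.0635, 0.1308]
```

Emit:
jog_arm(
  deltas=[
    [[0, 0, 0.3], [0.03, -0.063, 0.04], 0.0],
    [[0, 0, 0.3], [0.03, -0.063, 0.08], 0.0],
    [[0, 0, 0.3], [0.03, -0.063, 0.115], 0.0],
    [[0, 0, 0.3], [0.03, -0.063, 0.131], 0.0],
    [[0, 0, 0.3], [0.03, -0.063, 0.131], 0.0],
  ],
)

```text
t: 1.62
tool_pos: [0.4787, -0.2485, 0.0228]
tool_rot: [2.231, -2.207, -0.018]
contact_force: [-1.0, 0.3, -1.1]
opening: -0.0005
```

Emit:
jog_arm(
  deltas=[
    [[0, 0, 0], [0, 0, 0], 0.0],
    [[0, 0, 0], [0, 0, 0], 0.0],
    [[0, 0, 0], [0, 0, 0], 0.0],
  ],
)

```text
t: 1.87
tool_pos: [0.4849, -0.2514, 0.0335]
tool_rot: [2.234, -2.208, 0.01]
contact_force: [0.4, 0.3, -0.0]
opening: -0.0002
```

Run:
```python
from h import *
st();rel([.484,-.2485,.0155],.0161)
```

```text
t 1.87 pos [ 0.4849 -0.2514  0.0335] F [ 0.4  0.3 -0. ] op -0.0002 x [ 0.012 -1.     0.005] y [-1.    -0.012 -0.004]
turn [-0.25, -0.28, -0.24] shift [-0.003, 0.001, 0.018]
```

Emit:
jog_arm(
  deltas=[
    [[0, 0, 0], [-0.002, 0, 0.003], 0.0],
    [[0, 0, 0], [-0.003, 0, 0.006], 0.0],
    [[0, 0, 0], [-0.003, 0, 0.009], 0.0],
    [[0, 0, 0], [-0.003, 0, 0.012], 0.0],
    [[0, 0, 0], [-0.003, 0, 0.015], 0.0],
    [[0, 0, 0], [-0.003, 0, 0.015], 0.0],
  ],
)

```text
t: 2.37
tool_pos: [0.4831, -0.2461, 0.0147]
tool_rot: [2.235, -2.206, 0.0]
contact_force: [0.2, -0.6, -0.6]
opening: 0.0002
```

Run:
```python
from h import *
st();cv2.imwrite("pics/w2.png",get_image("wrist")[:,:,::-1])
st();rel([.484,-.2485,.0155],.0161)
```

```text
t 2.37 pos [ 0.4831 -0.2461  0.0147] F [ 0.2 -0.6 -0.6] op 0.0002 x [ 0.013 -1.     0.001] y [-1.    -0.013  0.001]
t 2.42 pos [ 0.4831 -0.2462  0.0148] F [-0.6  0.5 -0.2] op -0.0003 x [ 0.013 -1.     0.001] y [-1.    -0.013  0.001]
turn [0.05, -0.06, -0.17] shift [0.0023, -0.0009, -0.0007]
```

View pics/w2.png

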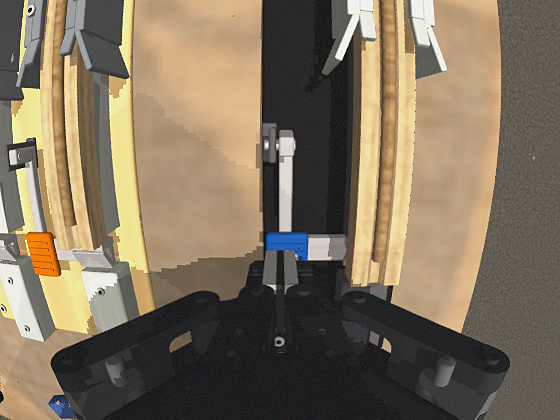

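The lath has sprung out. Its end is at about (376,285), well past the pad. Next I'll raise the tool and move above the protruding end.

Run:
```python
from h import *
o=st()
for uv in [(351,283),(401,286)]: print(atz("wrist",uv,.037,o))
p=[.4965,-.2733,.0161];c,s=np.cos(p[2]),np.sin(p[2])
W=lambda x,y,z:[p[0]+c*x-s*y,p[1]+s*x+c*y,z]
print(W(-.04,-.014,0))
t=W(-.038,-.014,.0245);print(t)
rel(W(-.038,-.014,.06),.0161)
```

```text
t 2.42 pos [ 0.4831 -0.2462  0.0148] F [-0.6  0.5 -0.2] op -0.0003 x [ 0.013 -1.     0.001] y [-1.    -0.013  0.001]
[ 0.48577192 -0.27668797  0.037     ]
[ 0.48345055 -0.29989452  0.037     ]
[np.float64(0.45673057435048847), np.float64(-0.287942157747681), 0]
[np.float64(0.4587303151460876), np.float64(-0.2879099591387566), 0.0245]
turn [0.05, -0.06, -0.17] shift [0.0415, 0.0249, -0.0452]
```

Emit:
jog_arm(
  deltas=[
    [[0, 0, 0], [0, 0, -0.01], 0.0],
    [[0, 0, 0], [0, 0, -0.03], 0.0],
    [[0, 0, 0], [0, 0.01, -0.055], 0.0],
    [[0, 0, 0], [0, 0.03, -0.08], 0.0],
    [[0, 0, 0], [0.01, 0.06, -0.09], 0.0],
    [[0, 0, 0], [0.02, 0.08, -0.09], 0.0],
    [[0, 0, 0], [0.025, 0.09, -0.09], 0.0],
    [[0, 0, 0], [0.025, 0.09, -0.09], 0.04],
    [[0, 0, 0], [0.025, 0.09, -0.09], 0.04],
  ],
)

```text
t: 3.17
tool_pos: [0.3938, -0.2724, 0.1053]
tool_rot: [2.234, -2.208, 0.002]
contact_force: [-0.6, 0.1, 0.3]
opening: 0.0234
```

Run:
```python
from h import *
import pickle
o=st();pickle.dump(o,open("o3.pkl","wb"));cv2.imwrite("pics/w3.png",get_image("wrist")[:,:,::-1])
crop("pics/w3.png","pics/w3a.png",230,0,170,200,3)
```

```text
t 3.17 pos [ 0.3938 -0.2724  0.1053] F [-0.6  0.1  0.3] op 0.0234 x [ 0.012 -1.     0.001] y [-1.    -0.012 -0.001]
```

View pics/w3.png

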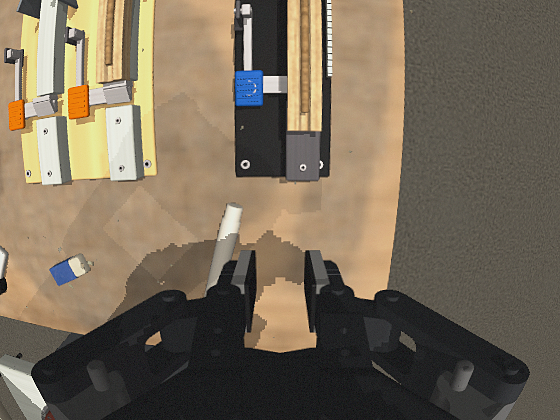

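View pics/w3a.png

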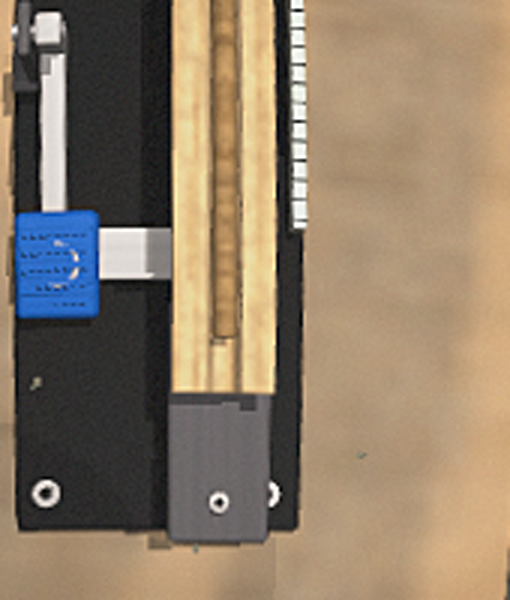

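Run:
```python
from h import *
import pickle
o=pickle.load(open("o3.pkl","rb"))
f=lambda u,v:(230+u/3-.33,v/3-.33)
for uv,z in [((172,391),.037),((275,392),.037),((172,10),.037),((276,10),.037),((167,538),.022),((268,543),.022),((18,212),.023),((98,212),.023),((98,318),.023),((18,317),.023)]: print(uv,atz("wrist",f(*uv),z,o).round(4))
p=[.4965,-.2733,.0161];c,s=np.cos(p[2]),np.sin(p[2])
W=lambda x,y,z:[p[0]+c*x-s*y,p[1]+s*x+c*y,z]
print("exp end",W(-.04,-.014,0),"sill",W(-.0755,-.002,0),W(-.0755,-.026,0),"pad",W(-.0105,.024,0))
```

```text
(172, 391) [ 0.4569 -0.2768  0.037 ]
(275, 392) [ 0.4572 -0.299   0.037 ]
(172, 10) [ 0.5431 -0.2759  0.037 ]
(276, 10) [ 0.5441 -0.2986  0.037 ]
(167, 538) [ 0.4222 -0.2765  0.022 ]
(268, 543) [ 0.4214 -0.3003  0.022 ]
(18, 212) [ 0.4984 -0.2416  0.023 ]
(98, 212) [ 0.4981 -0.2599  0.023 ]
(98, 318) [ 0.4733 -0.2601  0.023 ]
(18, 317) [ 0.4737 -0.2418  0.023 ]
exp end [np.float64(0.45673057435048847), np.float64(-0.287942157747681), 0] sill [np.float64(0.4210419835750582), np.float64(-0.2765152382824938), 0] [np.float64(0.4214283668821506), np.float64(-0.30051212782968306), 0] pad [np.float64(0.48561497751601235), np.float64(-0.24947215314966367), 0]
```

Run:
```python
from h import *
st();rel([.4585,-.288,.0245],.0161)
```

```text
t 3.22 pos [ 0.3941 -0.2722  0.1051] F [0.5 0.6 0.9] op 0.0308 x [ 0.013 -1.     0.001] y [-1.    -0.013 -0.   ]
turn [-0.02, -0.05, -0.2] shift [0.0165, -0.0642, 0.0806]
```

Emit:
jog_arm(
  deltas=[
    [[0, 0, -0.2], [0.006, -0.02, 0.015], 0.038],
    [[0, 0, -0.2], [0.012, -0.045, 0.035], 0.038],
    [[0, 0, -0.2], [0.0165, -0.06, 0.05], 0.038],
    [[0, 0, -0.2], [0.0165, -0.064, 0.062], 0.038],
    [[0, 0, -0.2], [0.0165, -0.064, 0.072], 0.038],
    [[0, 0, -0.2], [0.0165, -0.064, 0.078], 0.038],
    [[0, 0, -0.2], [0.0165, -0.064, 0.0805], 0.038],
    [[0, 0, -0.2], [0.0165, -0.064, 0.0805], 0.038],
  ],
)

```text
t: 3.88
tool_pos: [0.4575, -0.2877, 0.0241]
tool_rot: [2.239, -2.202, -0.0]
contact_force: [-0.2, 0.4, 0.4]
opening: 0.0377
```

Run:
```python
from h import *
st();rel([.4585,-.288,.0245],.0161)
cv2.imwrite("pics/w4.png",get_image("wrist")[:,:,::-1])
```

```text
t 3.88 pos [ 0.4575 -0.2877  0.0241] F [-0.2  0.4  0.4] op 0.0377 x [ 0.017 -1.     0.001] y [-1.    -0.017  0.001]
turn [0.05, -0.03, 0.03] shift [0.0003, -0.001, -0.0004]
```

View pics/w4.png

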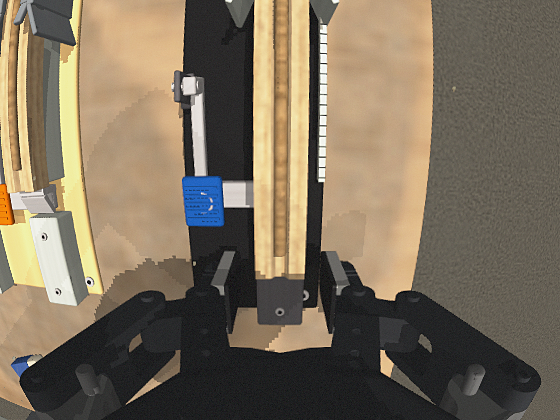

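Emit:
jog_arm(
  deltas=[
    [[0, 0, 0], [0, 0, 0], 0.015],
    [[0, 0, 0], [0, 0, 0], 0.015],
    [[0, 0, 0], [0, 0, 0], 0.015],
    [[0, 0, 0], [0, 0.004, 0], 0.015],
    [[0, 0, 0], [0, 0.014, 0], 0.015],
    [[0, 0, 0], [0, 0.029, 0], 0.015],
    [[0, 0, 0], [0, 0.046, 0], 0.015],
    [[0, 0, 0], [0, 0.062, 0], 0.015],
    [[0, 0, 0], [0, 0.074, 0], 0.015],
    [[0, 0, 0], [0, 0.08, 0], 0.015],
    [[0, 0, 0], [0, 0.08, 0], 0.015],
  ],
  squeeze=60,
)

```text
t: 4.85
tool_pos: [0.3767, -0.2901, 0.0256]
tool_rot: [2.237, -2.203, 0.003]
contact_force: [-3.9, 1.0, 7.2]
opening: 0.0197
```

Run:
```python
from h import *
st()
cv2.imwrite("pics/w5.png",get_image("wrist")[:,:,::-1])
```

```text
t 4.85 pos [ 0.3767 -0.2901  0.0256] F [-3.9  1.   7.2] op 0.0197 x [ 0.016 -1.     0.003] y [-1.    -0.016  0.   ]
```

View pics/w5.png

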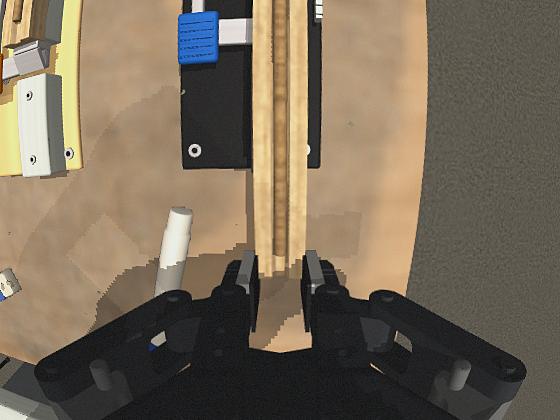

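Emit:
jog_arm(
  deltas=[
    [[0, 0, 0], [0, 0, 0], 0.036],
    [[0, 0, 0], [0, 0, 0], 0.036],
    [[0, 0, 0], [0, 0, 0], 0.036],
    [[0, 0, 0], [0, -0.006, 0], 0.036],
    [[0, 0, 0], [0, -0.02, 0], 0.036],
    [[0, 0, 0], [0, -0.04, 0], 0.036],
    [[0, 0, 0], [0, -0.06, 0], 0.036],
    [[0, 0, 0], [0, -0.074, 0], 0.036],
    [[0, 0, 0], [0, -0.08, 0], 0.036],
    [[0, 0, 0], [0, -0.081, 0], 0.036],
    [[0, 0, 0], [0, -0.081, 0], 0.036],
  ],
)

```text
t: 5.82
tool_pos: [0.4589, -0.2879, 0.0244]
tool_rot: [2.239, -2.201, 0.0]
contact_force: [-0.4, -0.4, 0.4]
opening: 0.0358
```

Run:
```python
from h import *
st()
cv2.imwrite("pics/w6.png",get_image("wrist")[:,:,::-1])
cv2.imwrite("pics/s6.png",get_image("side")[:,:,::-1])
crop("pics/s6.png","pics/s6a.png",100,180,270,140,2.9)
```

```text
t 5.82 pos [ 0.4589 -0.2879  0.0244] F [-0.4 -0.4  0.4] op 0.0358 x [ 0.017 -1.     0.001] y [-1.    -0.017  0.001]
```

View pics/w6.png

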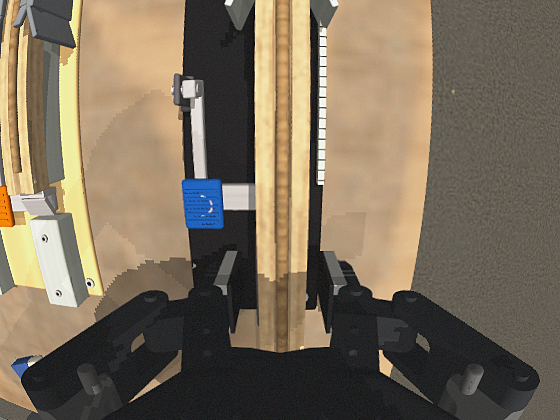

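View pics/s6a.png

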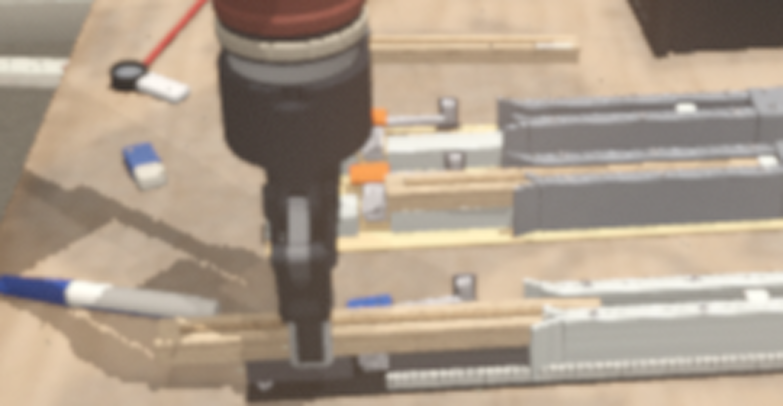

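Emit:
jog_arm(
  deltas=[
    [[0, 0, 0], [0, 0, 0], 0.015],
    [[0, 0, 0], [0, 0, 0], 0.015],
    [[0, 0, 0], [0, 0, 0], 0.015],
    [[0, 0, 0], [0, 0.005, 0], 0.015],
    [[0, 0, 0], [0, 0.016, 0], 0.015],
    [[0, 0, 0], [0, 0.031, 0], 0.015],
    [[0, 0, 0], [0, 0.047, 0], 0.015],
    [[0, 0, 0], [0, 0.06, 0], 0.015],
    [[0, 0, 0], [0, 0.066, 0], 0.015],
    [[0, 0, 0], [0, 0.068, -0.003], 0.015],
    [[0, 0, 0], [0, 0.068, -0.012], 0.015],
    [[0, 0, 0], [0, 0.068, -0.02], 0.015],
  ],
  squeeze=70,
)

```text
t: 6.92
tool_pos: [0.3908, -0.2891, 0.0453]
tool_rot: [2.239, -2.203, 0.001]
contact_force: [1.1, -0.4, -1.1]
opening: 0.0203
```

Run:
```python
from h import *
st()
cv2.imwrite("pics/w7.png",get_image("wrist")[:,:,::-1])
cv2.imwrite("pics/s7.png",get_image("side")[:,:,::-1])
crop("pics/s7.png","pics/s7a.png",100,180,270,140,2.9)
```

```text
t 6.92 pos [ 0.3908 -0.2891  0.0453] F [ 1.1 -0.4 -1.1] op 0.0203 x [ 0.016 -1.     0.001] y [-1.    -0.016  0.   ]
```

View pics/w7.png

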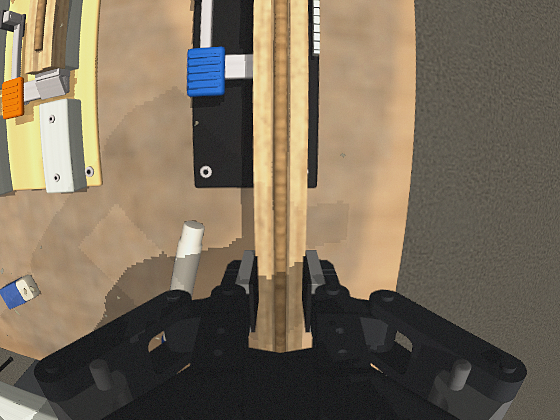

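View pics/s7a.png

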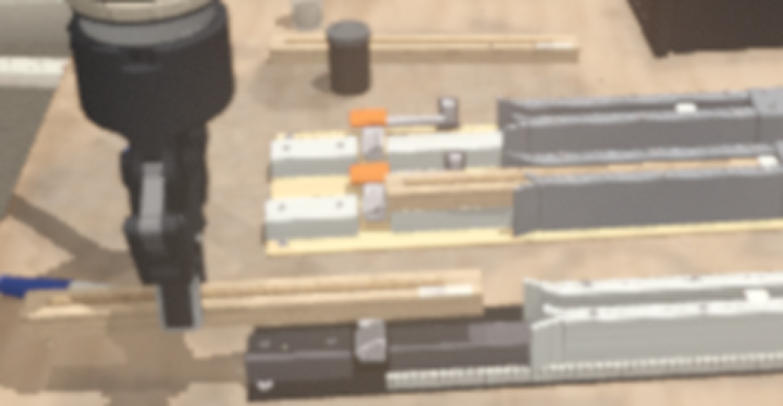

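Run:
```python
from h import *
o=st()
for uv in [(100+482/2.9,180+302/2.9),(100+483/2.9,180+275/2.9)]:
    # intersect vertical plane y=-.289
    O,d=ray("side",uv);print(O+d*((-.300-O[1])/d[1]))
p=[.4967,-.1012,.0182];c,s=np.cos(p[2]),np.sin(p[2])
W=lambda x,y,z:[p[0]+c*x-s*y,p[1]+s*x+c*y,z]
rel(W(-.105,.023,.1),p[2]);print(W(-.105,.023,.1))
```

```text
t 7.02 pos [ 0.3925 -0.2905  0.0472] F [ 0.4 -0.8 -1.5] op 0.0201 x [ 0.017 -1.     0.005] y [-1.    -0.017 -0.003]
[ 0.54997662 -0.3         0.05370589]
[ 0.55055515 -0.3         0.07115747]
turn [-0.18, -0.26, -0.08] shift [-0.2102, -0.0025, -0.0538]
[np.float64(0.3912988127291085), np.float64(-0.08011470365666015), 0.1]
```

Emit:
jog_arm(
  deltas=[
    [[0, 0, 0], [-0.01, 0, -0.025], 0.015],
    [[0, 0, 0], [-0.03, 0, -0.045], 0.015],
    [[0, 0, 0], [-0.06, 0, -0.054], 0.015],
    [[0, 0, 0], [-0.095, 0, -0.054], 0.015],
    [[0, 0, 0], [-0.13, -0.002, -0.054], 0.015],
    [[0, 0, 0], [-0.16, -0.002, -0.054], 0.015],
    [[0, 0, 0], [-0.185, -0.002, -0.054], 0.015],
    [[0, 0, 0], [-0.201, -0.002, -0.054], 0.015],
    [[0, 0, 0], [-0.209, -0.002, -0.054], 0.015],
    [[0, 0, 0], [-0.21, -0.002, -0.054], 0.015],
    [[0, 0, 0], [-0.21, -0.002, -0.054], 0.015],
  ],
)

```text
t: 7.93
tool_pos: [0.3899, -0.0794, 0.0988]
tool_rot: [2.24, -2.201, 0.003]
contact_force: [-0.6, -0.6, -0.0]
opening: 0.0196
```

Run:
```python
from h import *
import pickle
o=st();pickle.dump(o,open("o8.pkl","wb"))
cv2.imwrite("pics/w8.png",get_image("wrist")[:,:,::-1])
cv2.imwrite("pics/s8.png",get_image("side")[:,:,::-1])
crop("pics/s8.png","pics/s8a.png",100,130,270,140,2.9)
```

```text
t 7.93 pos [ 0.3899 -0.0794  0.0988] F [-0.6 -0.6 -0. ] op 0.0196 x [ 0.017 -1.     0.002] y [-1.    -0.017 -0.001]
```

View pics/w8.png

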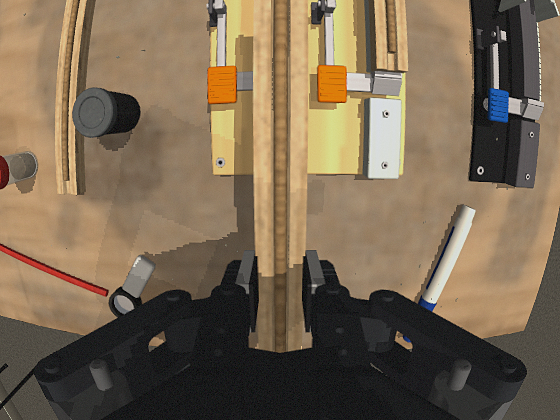

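View pics/s8a.png

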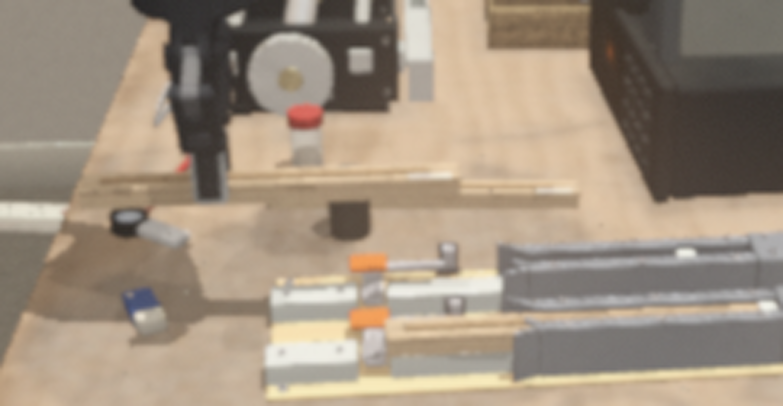

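Run:
```python
from h import *
for uv in [(459,178),(459,200),(240,186),(240,205),(80,207),(80,190),(200,203)]:
    O,d=ray("side",(100+uv[0]/2.9,130+uv[1]/2.9));print(uv,(O+d*((-.091-O[1])/d[1])).round(4))
p=[.4967,-.1012,.0182]
for z in(.098,.1,.112):print(proj("side",[.548,-.088,z]))
```

```text
(459, 178) [ 0.5472 -0.091   0.1102]
(459, 200) [ 0.547  -0.091   0.0945]
(240, 186) [ 0.409  -0.091   0.1087]
(240, 205) [ 0.4079 -0.091   0.0952]
(80, 207) [ 0.3085 -0.091   0.0969]
(80, 190) [ 0.3101 -0.091   0.1088]
(200, 203) [ 0.3831 -0.091   0.0974]
[258.7238486  196.54031321]
[258.7131514  195.58282069]
[258.64851716 189.79749329]
```

Run:
```python
from h import *
p=[.4967,-.1012,.0182];c,s=np.cos(p[2]),np.sin(p[2])
W=lambda x,y,z:[p[0]+c*x-s*y,p[1]+s*x+c*y,z]
rel(W(-.105,.023,.031),p[2])
```

```text
turn [-0.02, -0.12, -0.14] shift [-0.0001, -0.0014, 0.0678]
```

Emit:
jog_arm(
  deltas=[
    [[0, -0.1, -0.1], [0, -0.001, 0.008], 0.015],
    [[0, -0.1, -0.1], [0, -0.001, 0.022], 0.015],
    [[0, -0.1, -0.1], [0, -0.001, 0.038], 0.015],
    [[0, -0.1, -0.1], [0, -0.001, 0.052], 0.015],
    [[0, -0.1, -0.1], [0, -0.001, 0.062], 0.015],
    [[0, -0.1, -0.1], [0, -0.001, 0.067], 0.015],
    [[0, -0.1, -0.1], [0, -0.001, 0.068], 0.015],
  ],
)

```text
t: 8.62
tool_pos: [0.3897, -0.0794, 0.0292]
tool_rot: [2.24, -2.202, -0.004]
contact_force: [-0.3, -0.2, -0.8]
opening: 0.0198
```

Run:
```python
from h import *
import pickle
o=st();pickle.dump(o,open("o9.pkl","wb"))
cv2.imwrite("pics/w9.png",get_image("wrist")[:,:,::-1])
crop("pics/w9.png","pics/w9a.png",170,0,200,150,4)
cv2.imwrite("pics/s9.png",get_image("side")[:,:,::-1])
crop("pics/s9.png","pics/s9a.png",100,180,270,140,2.9)
```

```text
t 8.62 pos [ 0.3897 -0.0794  0.0292] F [-0.3 -0.2 -0.8] op 0.0198 x [ 0.017 -1.    -0.001] y [-1.    -0.017  0.002]
```

View pics/w9a.png

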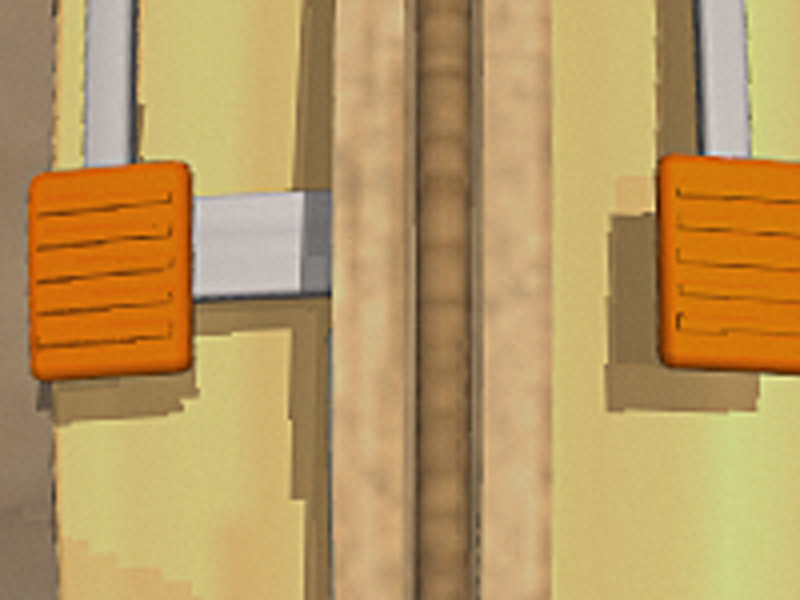

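View pics/s9a.png

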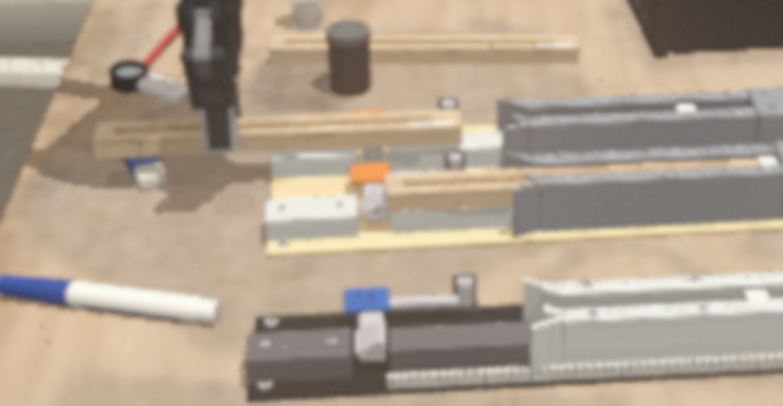

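Run:
```python
from h import *
import pickle
o=pickle.load(open("o9.pkl","rb"))
p=[.4967,-.1012,.0182]
def loc(q):
    c,s=np.cos(p[2]),np.sin(p[2]);d=q[:2]-p[:2];return np.array([c*d[0]+s*d[1],-s*d[0]+c*d[1]]).round(4)
f=lambda u,v:(170+u/4-.375,v/4-.375)
for uv,z in [((332,270),.040),((552,270),.040),((333,20),.04),((552,20),.04),((30,270),.023),((190,270),.023),((661,270),.023)]: print(uv,loc(atz("wrist",f(*uv),z,o)))
W=lambda x,y,z:[p[0]+np.cos(p[2])*x-np.sin(p[2])*y,p[1]+np.sin(p[2])*x+np.cos(p[2])*y,z]
rel(W(-.04,.0235,.0265),p[2])
```

```text
(332, 270) [-0.0164  0.0339]
(552, 270) [-0.0164  0.012 ]
(333, 20) [0.011 0.034]
(552, 20) [0.011  0.0118]
(30, 270) [-0.0112  0.0708]
(190, 270) [-0.0127  0.0516]
(661, 270) [-0.0129 -0.0018]
turn [-0.02, 0.0, -0.03] shift [-0.0001, -0.0655, 0.0042]
```

Emit:
jog_arm(
  deltas=[
    [[0, 0, 0], [0, -0.003, 0.002], 0.015],
    [[0, 0, 0], [0, -0.01, 0.0035], 0.015],
    [[0, 0, 0], [0, -0.02, 0.0035], 0.015],
    [[0, 0, 0], [0, -0.031, 0.0035], 0.015],
    [[0, 0, 0], [0, -0.042, 0.0035], 0.015],
    [[0, 0, 0], [0, -0.053, 0.0035], 0.015],
    [[0, 0, 0], [0, -0.062, 0.0035], 0.015],
    [[0, 0, 0], [0, -0.066, 0.0035], 0.015],
    [[0, 0, 0], [0, -0.066, 0.0035], 0.015],
  ],
)

```text
t: 9.47
tool_pos: [0.4579, -0.0782, 0.0275]
tool_rot: [-2.242, 2.2, -0.002]
contact_force: [0.4, 0.4, -0.7]
opening: 0.0202
```

Run:
```python
from h import *
import pickle
o=st();pickle.dump(o,open("o10.pkl","wb"))
cv2.imwrite("pics/w10.png",get_image("wrist")[:,:,::-1])
cv2.imwrite("pics/s10.png",get_image("side")[:,:,::-1])
crop("pics/s10.png","pics/s10a.png",100,180,270,140,2.9)
```

```text
t 9.47 pos [ 0.4579 -0.0782  0.0275] F [ 0.4  0.4 -0.7] op 0.0202 x [ 0.019 -1.     0.   ] y [-1.    -0.019 -0.002]
```

View pics/w10.png

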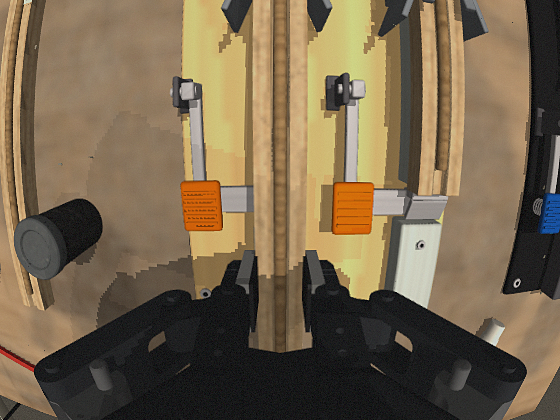

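View pics/s10a.png

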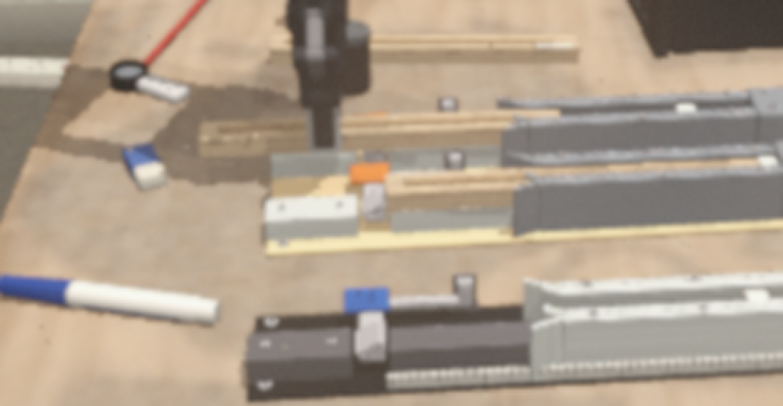

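Emit:
jog_arm(
  deltas=[
    [[0, 0, 0], [0, 0, 0], 0.034],
    [[0, 0, 0], [0, 0, 0], 0.034],
    [[0, 0, 0], [0, 0, 0], 0.034],
    [[0, 0, 0], [0, 0.006, 0], 0.034],
    [[0, 0, 0], [0, 0.02, 0], 0.034],
    [[0, 0, 0], [0, 0.04, 0], 0.034],
    [[0, 0, 0], [0, 0.062, -0.001], 0.034],
    [[0, 0, 0], [0, 0.08, -0.002], 0.034],
    [[0, 0, 0], [0, 0.092, -0.003], 0.034],
    [[0, 0, 0], [0, 0.097, -0.0035], 0.034],
    [[0, 0, 0], [0, 0.097, -0.0035], 0.034],
  ],
)

```text
t: 10.48
tool_pos: [0.3588, -0.0799, 0.0304]
tool_rot: [-2.24, 2.202, -0.001]
contact_force: [0.3, 0.5, -0.0]
opening: 0.0342
```

Run:
```python
from h import *
import pickle
o=st();pickle.dump(o,open("o11.pkl","wb"))
cv2.imwrite("pics/w11.png",get_image("wrist")[:,:,::-1])
cv2.imwrite("pics/s11.png",get_image("side")[:,:,::-1])
crop("pics/s11.png","pics/s11a.png",100,180,270,140,2.9)
```

```text
t 10.48 pos [ 0.3588 -0.0799  0.0304] F [ 0.3  0.5 -0. ] op 0.0342 x [ 0.017 -1.     0.   ] y [-1.    -0.017 -0.001]
```

View pics/w11.png

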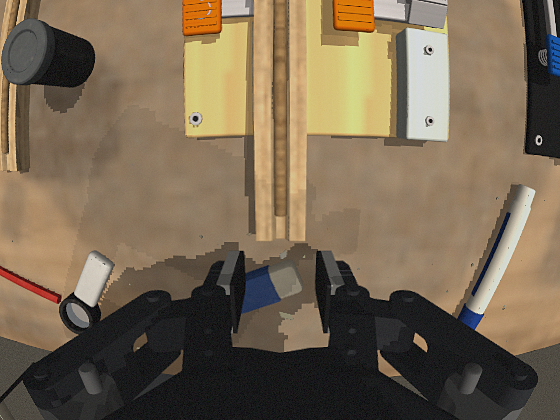

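View pics/s11a.png

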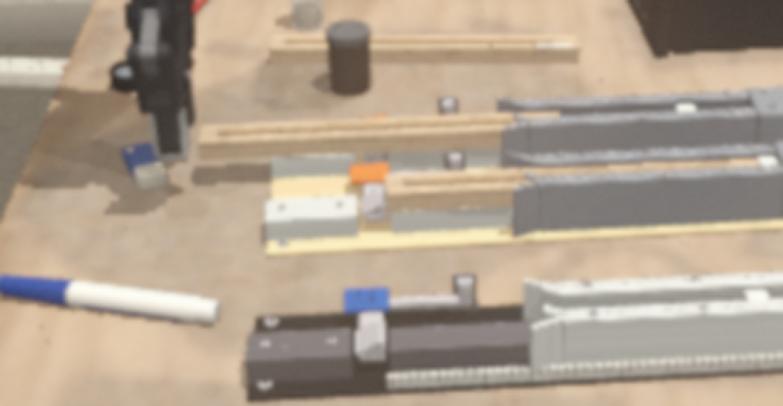

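Emit:
jog_arm(
  deltas=[
    [[0, 0, 0], [0, 0, -0.001], 0.0],
    [[0, 0, 0], [0, 0, -0.001], 0.0],
    [[0, 0, 0], [0, 0, -0.001], 0.0],
    [[0, 0, 0], [0, 0, -0.001], 0.0],
    [[0, 0, 0], [0, -0.004, -0.001], 0.0],
    [[0, 0, 0], [0, -0.012, -0.001], 0.0],
    [[0, 0, 0], [0, -0.022, -0.001], 0.0],
    [[0, 0, 0], [0, -0.034, -0.001], 0.0],
    [[0, 0, 0], [0, -0.048, -0.001], 0.0],
    [[0, 0, 0], [0, -0.062, -0.001], 0.0],
    [[0, 0, 0], [0, -0.072, -0.001], 0.0],
    [[0, 0, 0], [0, -0.076, -0.001], 0.0],
  ],
)

```text
t: 11.58
tool_pos: [0.437, -0.0786, 0.0316]
tool_rot: [-2.242, 2.2, -0.001]
contact_force: [-0.8, 0.0, 0.5]
opening: -0.0001
```

Run:
```python
from h import *
import pickle
o=st();pickle.dump(o,open("o12.pkl","wb"))
cv2.imwrite("pics/w12.png",get_image("wrist")[:,:,::-1])
cv2.imwrite("pics/s12.png",get_image("side")[:,:,::-1])
crop("pics/s12.png","pics/s12a.png",100,180,270,140,2.9)
```

```text
t 11.58 pos [ 0.437  -0.0786  0.0316] F [-0.8  0.   0.5] op -0.0001 x [ 0.019 -1.     0.   ] y [-1.    -0.019 -0.001]
```

View pics/w12.png

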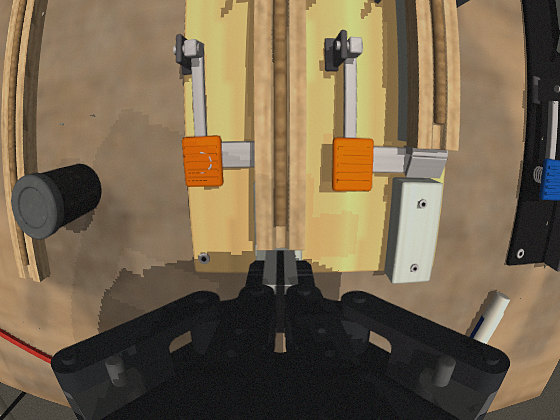

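View pics/s12a.png

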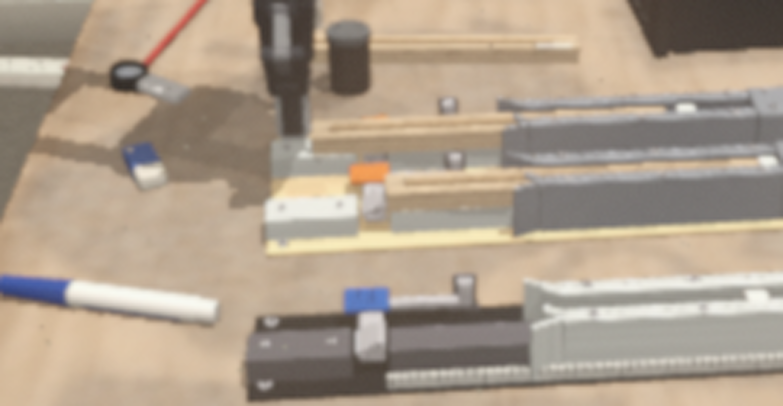

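Emit:
jog_arm(
  deltas=[
    [[0, 0, 0], [0, -0.006, 0], 0.0],
    [[0, 0, 0], [0, -0.014, 0], 0.0],
    [[0, 0, 0], [0, -0.022, 0], 0.0],
    [[0, 0, 0], [0, -0.03, 0], 0.0],
    [[0, 0, 0], [0, -0.038, 0], 0.0],
    [[0, 0, 0], [0, -0.044, 0], 0.0],
    [[0, 0, 0], [0, -0.048, 0], 0.0],
    [[0, 0, 0], [0, -0.0505, 0], 0.0],
    [[0, 0, 0], [0, -0.0505, 0], 0.0],
    [[0, 0, 0], [0, -0.0505, 0], 0.0],
  ],
)

```text
t: 12.52
tool_pos: [0.4864, -0.0776, 0.0317]
tool_rot: [-2.241, 2.201, -0.001]
contact_force: [-2.1, 0.2, 0.1]
opening: -0.0001
```

Run:
```python
from h import *
import pickle
o=st();pickle.dump(o,open("o13.pkl","wb"))
cv2.imwrite("pics/w13.png",get_image("wrist")[:,:,::-1])
crop("pics/w13.png","pics/w13a.png",170,160,200,150,4)
cv2.imwrite("pics/s13.png",get_image("side")[:,:,::-1])
crop("pics/s13.png","pics/s13a.png",170,180,200,100,4)
```

```text
t 12.52 pos [ 0.4864 -0.0776  0.0317] F [-2.1  0.2  0.1] op -0.0001 x [ 0.018 -1.    -0.   ] y [-1.    -0.018 -0.001]
```

View pics/w13a.png

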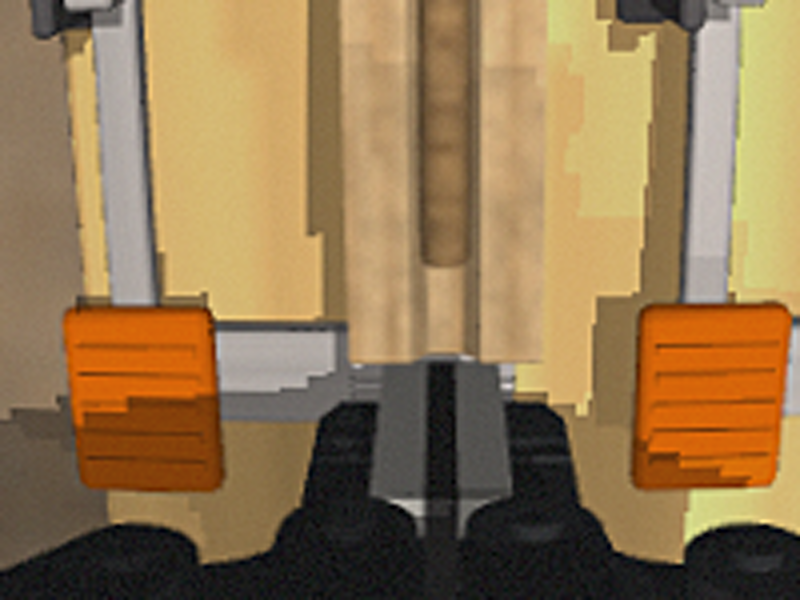

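View pics/s13a.png

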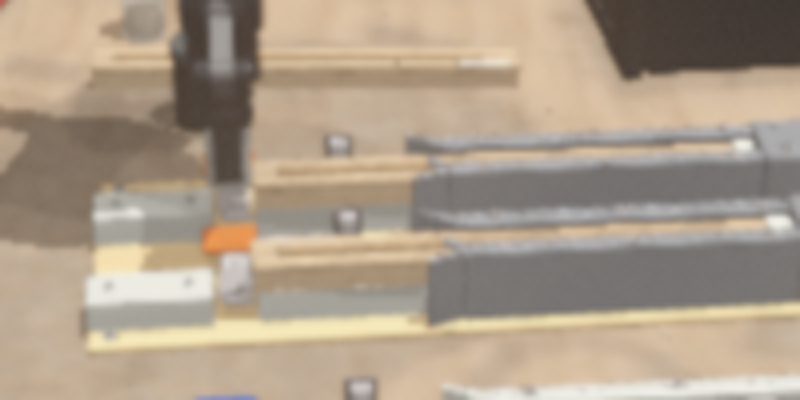

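Emit:
jog_arm(
  deltas=[
    [[0, 0, 0], [0, -0.001, 0], 0.0],
    [[0, 0, 0], [0, -0.002, 0], 0.0],
    [[0, 0, 0], [0, -0.003, 0], 0.0],
    [[0, 0, 0], [0, -0.003, 0], 0.0],
    [[0, 0, 0], [0, -0.003, 0], 0.0],
  ],
)

```text
t: 13.03
tool_pos: [0.4889, -0.0775, 0.0314]
tool_rot: [-2.242, 2.201, 0.0]
contact_force: [-3.2, 0.3, -0.3]
opening: -0.0001
```

Run:
```python
from h import *
o=st()
cv2.imwrite("pics/w14.png",get_image("wrist")[:,:,::-1])
crop("pics/w14.png","pics/w14a.png",170,160,200,150,4)
```

```text
t 13.03 pos [ 0.4889 -0.0775  0.0314] F [-3.2  0.3 -0.3] op -0.0001 x [ 0.018 -1.    -0.   ] y [-1.    -0.018  0.   ]
```

View pics/w14a.png

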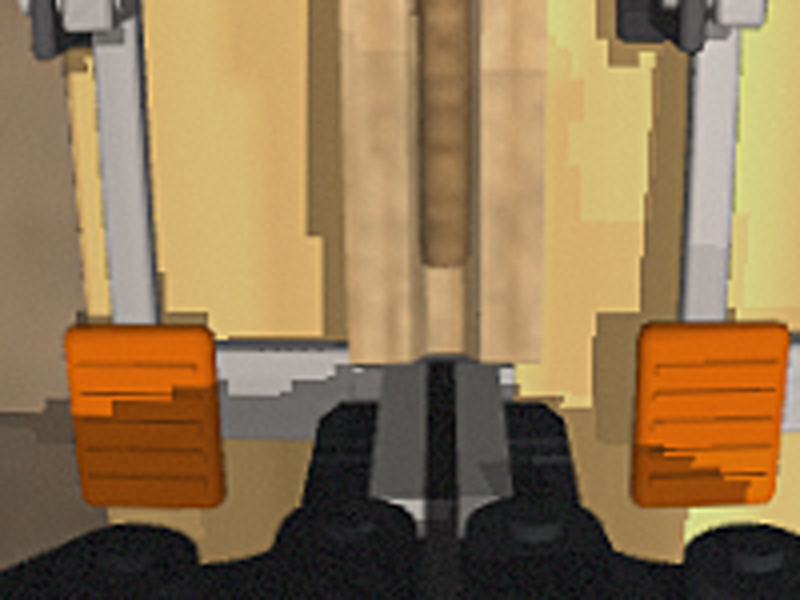

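Emit:
jog_arm(
  deltas=[
    [[0, 0, 0], [0, 0.002, 0], 0.0],
    [[0, 0, 0], [0, 0.005, 0], 0.0],
    [[0, 0, 0], [0, 0.01, -0.004], 0.0],
    [[0, 0, 0], [0, 0.025, -0.02], 0.0],
    [[0, 0, 0], [0, 0.05, -0.045], 0.0],
    [[0, 0, 0], [0, 0.07, -0.07], 0.0],
    [[0, 0, 0], [0, 0.08, -0.085], 0.0],
    [[0, 0, 0], [0, 0.08, -0.09], 0.0],
  ],
)

```text
t: 13.75
tool_pos: [0.41, -0.0799, 0.1252]
tool_rot: [-2.238, 2.2, -0.012]
contact_force: [0.5, -0.3, -0.1]
opening: 0.0
```

Run:
```python
from h import *
import pickle
o=st();pickle.dump(o,open("o15.pkl","wb"))
cv2.imwrite("pics/w15.png",get_image("wrist")[:,:,::-1])
crop("pics/w15.png","pics/w15a.png",170,0,260,200,3)
crop("pics/w15.png","pics/w15b.png",0,0,140,230,3)
```

```text
t 13.75 pos [ 0.41   -0.0799  0.1252] F [ 0.5 -0.3 -0.1] op 0.0 x [ 0.017 -1.     0.003] y [-1.    -0.017 -0.008]
```

View pics/w15a.png

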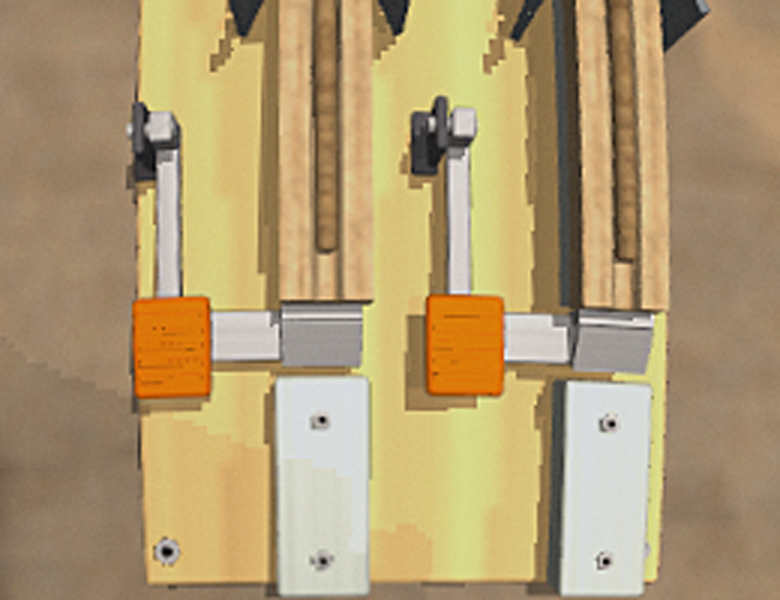

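View pics/w15b.png

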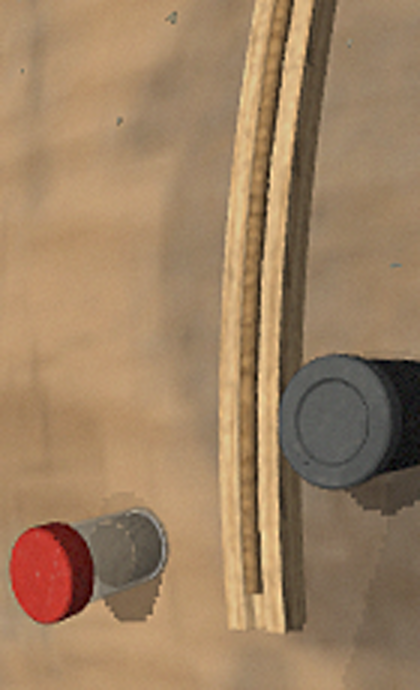

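Run:
```python
from h import *
rel([.46,.089,.13],-.0583)
```

```text
turn [-0.47, -0.16, 4.34] shift [-0.1681, -0.0521, -0.0049]
```

Emit:
jog_arm(
  deltas=[
    [[-0.4, -0.1, 1.0], [-0.01, -0.003, -0.004], 0.032],
    [[-0.4, -0.1, 2.0], [-0.035, -0.01, -0.004], 0.032],
    [[-0.4, -0.1, 3.0], [-0.07, -0.02, -0.004], 0.032],
    [[-0.4, -0.1, 4.3], [-0.105, -0.032, -0.004], 0.032],
    [[-0.4, -0.1, 4.3], [-0.135, -0.042, -0.004], 0.032],
    [[-0.4, -0.1, 4.3], [-0.157, -0.048, -0.004], 0.032],
    [[-0.4, -0.1, 4.3], [-0.168, -0.052, -0.004], 0.032],
    [[-0.4, -0.1, 4.3], [-0.168, -0.052, -0.004], 0.032],
    [[-0.4, -0.1, 4.3], [-0.168, -0.052, -0.004], 0.032],
    [[-0.4, -0.1, 4.3], [-0.168, -0.052, -0.004], 0.032],
  ],
)

```text
t: 14.63
tool_pos: [0.4578, 0.089, 0.125]
tool_rot: [2.153, -2.281, -0.01]
contact_force: [0.2, 0.1, -0.4]
opening: 0.032
```

Run:
```python
from h import *
import pickle
o=st();pickle.dump(o,open("o16.pkl","wb"))
cv2.imwrite("pics/w16.png",get_image("wrist")[:,:,::-1])
crop("pics/w16.png","pics/w16a.png",180,0,200,290,2)
```

```text
t 14.63 pos [0.4578 0.089  0.125 ] F [ 0.2  0.1 -0.4] op 0.032 x [-0.058 -0.998 -0.001] y [-0.998  0.058  0.008]
```

View pics/w16.png

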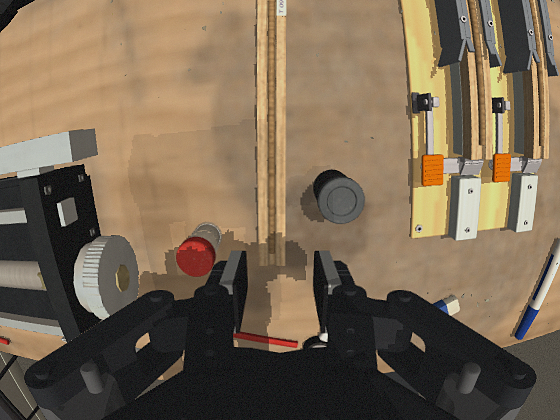

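View pics/w16a.png

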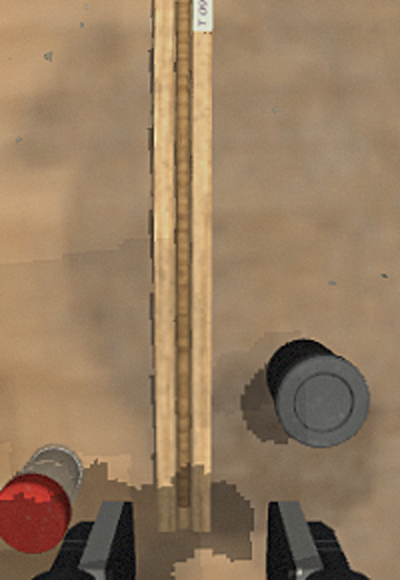

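Run:
```python
from h import *
import pickle
o=pickle.load(open("o16.pkl","rb"))
f=lambda u,v:(180+u/2-.25,v/2-.25)
for uv,z in [((156,100),.014),((212,100),.014),((157,300),.014),((212,300),.014),((158,500),.014),((211,500),.014),((160,531),.014),((210,531),.014),((324,402),.05),((33,513),.054),((369,402),.05),((279,402),.05)]: print(uv,atz("wrist",f(*uv),z,o).round(4))
```

```text
(156, 100) [0.5836 0.0983 0.014 ]
(212, 100) [0.5822 0.0769 0.014 ]
(157, 300) [0.5048 0.1028 0.014 ]
(212, 300) [0.5035 0.0815 0.014 ]
(158, 500) [0.4217 0.1086 0.014 ]
(211, 500) [0.4204 0.0863 0.014 ]
(160, 531) [0.4072 0.1089 0.014 ]
(210, 531) [0.4061 0.0875 0.014 ]
(324, 402) [0.4695 0.0448 0.05  ]
(33, 513) [0.435  0.1511 0.054 ]
(369, 402) [0.4686 0.0286 0.05  ]
(279, 402) [0.4704 0.0607 0.05  ]
```

Run:
```python
from h import *
st();rel([.4985,.0926,.004],-.0605)
```

```text
t 14.68 pos [0.4578 0.0888 0.1252] F [ 0.6 -1.   0. ] op 0.0317 x [-0.058 -0.998 -0.001] y [-0.998  0.058  0.007]
turn [0.42, 0.06, 0.13] shift [-0.006, -0.0412, 0.1209]
```

Emit:
jog_arm(
  deltas=[
    [[0.4, 0, 0.1], [-0.002, -0.012, 0.01], 0.032],
    [[0.4, 0, 0.1], [-0.004, -0.026, 0.03], 0.032],
    [[0.4, 0, 0.1], [-0.006, -0.036, 0.055], 0.032],
    [[0.4, 0, 0.1], [-0.006, -0.041, 0.08], 0.032],
    [[0.4, 0, 0.1], [-0.006, -0.041, 0.095], 0.032],
    [[0.4, 0, 0.1], [-0.006, -0.041, 0.1], 0.032],
    [[0.4, 0, 0.1], [-0.006, -0.041, 0.1], 0.032],
    [[0.4, 0, 0.1], [-0.006, -0.041, 0.1], 0.032],
  ],
)

```text
t: 15.35
tool_pos: [0.499, 0.093, 0.0259]
tool_rot: [-2.153, 2.286, 0.0]
contact_force: [-0.3, 0.1, 0.8]
opening: 0.0317
```

Run:
```python
from h import *
st();rel([.4985,.0926,.004],-.0605)
cv2.imwrite("pics/w17.png",get_image("wrist")[:,:,::-1])
```

```text
t 15.35 pos [0.499  0.093  0.0259] F [-0.3  0.1  0.8] op 0.0317 x [-0.06  -0.998 -0.002] y [-0.998  0.06  -0.001]
turn [-0.06, 0.09, 0.04] shift [0.0005, 0.0004, 0.0219]
```

View pics/w17.png

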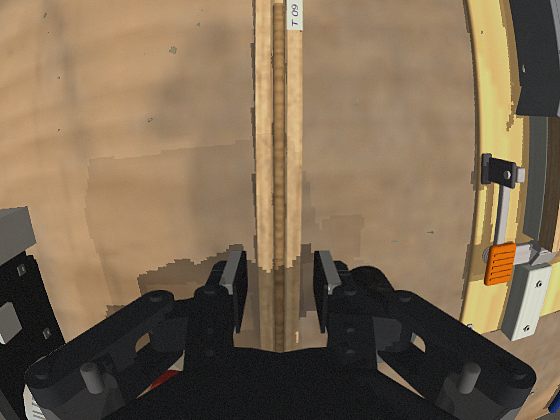

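Emit:
jog_arm(
  deltas=[
    [[0, 0, 0], [0, 0, 0.004], 0.032],
    [[0, 0, 0], [0, 0, 0.009], 0.032],
    [[0, 0, 0], [0, 0, 0.015], 0.032],
    [[0, 0, 0], [0, 0, 0.019], 0.032],
    [[0, 0, 0], [0, 0, 0.0215], 0.032],
    [[0, 0, 0], [0, 0, 0.0215], 0.032],
    [[0, 0, 0], [0, 0, 0.0215], 0.015],
    [[0, 0, 0], [0, 0, 0.0215], 0.015],
    [[0, 0, 0], [0, 0, 0.0215], 0.015],
  ],
)

```text
t: 16.15
tool_pos: [0.4986, 0.0938, 0.0039]
tool_rot: [-2.154, 2.285, 0.001]
contact_force: [-0.2, -0.2, -0.1]
opening: 0.0201
```

Run:
```python
from h import *
st()
```

```text
t 16.15 pos [0.4986 0.0938 0.0039] F [-0.2 -0.2 -0.1] op 0.0201 x [-0.059 -0.998 -0.002] y [-0.998  0.059 -0.   ]
```

Emit:
jog_arm(
  deltas=[
    [[0, 0, 0], [0, 0, -0.006], 0.015],
    [[0, 0, 0], [0, 0, -0.02], 0.015],
    [[0, 0, 0], [0, 0, -0.042], 0.015],
    [[0, 0, 0], [0, 0, -0.066], 0.015],
    [[0, 0, 0], [0, 0, -0.086], 0.015],
    [[0, 0, 0], [0, 0, -0.098], 0.015],
    [[0, 0, 0], [0, 0, -0.102], 0.015],
    [[0, 0, 0], [0, 0, -0.102], 0.015],
  ],
)

```text
t: 16.82
tool_pos: [0.4992, 0.0936, 0.1069]
tool_rot: [-2.153, 2.283, -0.001]
contact_force: [0.1, -1.0, -1.0]
opening: 0.02
```

Run:
```python
from h import *
st()
p=[.4965,-.2733,.0161];c,s=np.cos(p[2]),np.sin(p[2])
W=lambda x,y,z:[p[0]+c*x-s*y,p[1]+s*x+c*y,z]
rel(W(-.093,-.014,.1),p[2])
cv2.imwrite("pics/w18.png",get_image("wrist")[:,:,::-1])
```

```text
t 16.82 pos [0.4992 0.0936 0.1069] F [ 0.1 -1.  -1. ] op 0.02 x [-0.059 -0.998 -0.002] y [-0.998  0.059 -0.002]
turn [-0.14, 0.09, -4.28] shift [0.3874, 0.0729, 0.0061]
```

View pics/w18.png

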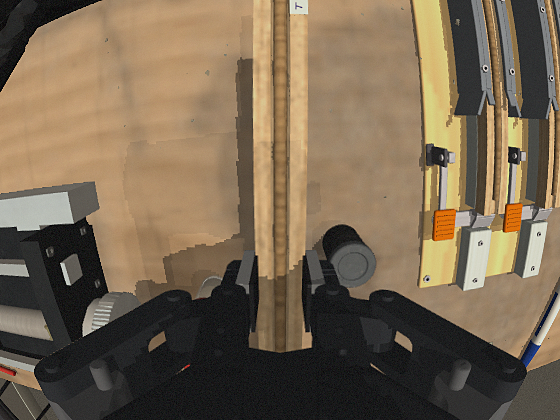

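Emit:
jog_arm(
  deltas=[
    [[0, 0, 0], [0.008, 0.002, 0.003], 0.015],
    [[0, 0, -0.5], [0.03, 0.006, 0.006], 0.015],
    [[0, 0, -1.0], [0.063, 0.012, 0.006], 0.015],
    [[0, 0, -1.5], [0.1, 0.02, 0.006], 0.015],
    [[0, 0, -2.0], [0.14, 0.028, 0.006], 0.015],
    [[0, 0, -2.5], [0.18, 0.036, 0.006], 0.015],
    [[0, 0, -3.0], [0.22, 0.044, 0.006], 0.015],
    [[0, 0, -3.5], [0.26, 0.052, 0.006], 0.015],
    [[0, 0, -4.0], [0.3, 0.06, 0.006], 0.015],
    [[0, 0, -4.3], [0.335, 0.066, 0.006], 0.015],
    [[0, 0, -4.3], [0.362, 0.07, 0.006], 0.015],
    [[0, 0, -4.3], [0.378, 0.072, 0.006], 0.015],
  ],
)

```text
t: 17.87
tool_pos: [0.4022, -0.2818, 0.0973]
tool_rot: [-2.236, 2.206, 0.006]
contact_force: [1.5, 0.6, -1.0]
opening: 0.0197
```

Run:
```python
from h import *
st()
p=[.4965,-.2733,.0161];c,s=np.cos(p[2]),np.sin(p[2])
W=lambda x,y,z:[p[0]+c*x-s*y,p[1]+s*x+c*y,z]
rel(W(-.093,-.014,.06),p[2])
```

```text
t 17.87 pos [ 0.4022 -0.2818  0.0973] F [ 1.5  0.6 -1. ] op 0.0197 x [ 0.013 -1.    -0.003] y [-1.    -0.013  0.002]
turn [0.13, 0.16, -0.16] shift [0.0071, -0.0015, 0.0373]
```

Emit:
jog_arm(
  deltas=[
    [[0, 0, -0.1], [0.003, 0, 0.004], 0.015],
    [[0, 0, -0.1], [0.006, 0, 0.014], 0.015],
    [[0, 0, -0.1], [0.009, 0, 0.025], 0.015],
    [[0, 0, -0.1], [0.009, 0, 0.034], 0.015],
    [[0, 0, -0.1], [0.009, 0, 0.037], 0.015],
    [[0, 0, -0.1], [0.009, 0, 0.037], 0.015],
    [[0, 0, -0.1], [0.009, 0, 0.037], 0.015],
  ],
)

```text
t: 18.45
tool_pos: [0.4047, -0.2876, 0.0616]
tool_rot: [-2.242, 2.199, 0.003]
contact_force: [0.7, -0.0, -0.4]
opening: 0.0196
```

Run:
```python
from h import *
import pickle
o=st();pickle.dump(o,open("o19.pkl","wb"))
p=[.4965,-.2733,.0161];c,s=np.cos(p[2]),np.sin(p[2])
W=lambda x,y,z:[p[0]+c*x-s*y,p[1]+s*x+c*y,z]
rel(W(-.093,-.014,.0305),p[2])
cv2.imwrite("pics/w19.png",get_image("wrist")[:,:,::-1])
cv2.imwrite("pics/s19.png",get_image("side")[:,:,::-1])
crop("pics/s19.png","pics/s19a.png",100,180,270,140,2.9)
crop("pics/w19.png","pics/w19a.png",170,0,200,150,4)
```

```text
t 18.45 pos [ 0.4047 -0.2876  0.0616] F [ 0.7 -0.  -0.4] op 0.0196 x [ 0.019 -1.    -0.002] y [-1.    -0.019  0.   ]
turn [0.02, 0.14, 0.19] shift [0.0013, 0.001, 0.0311]
```

View pics/w19a.png

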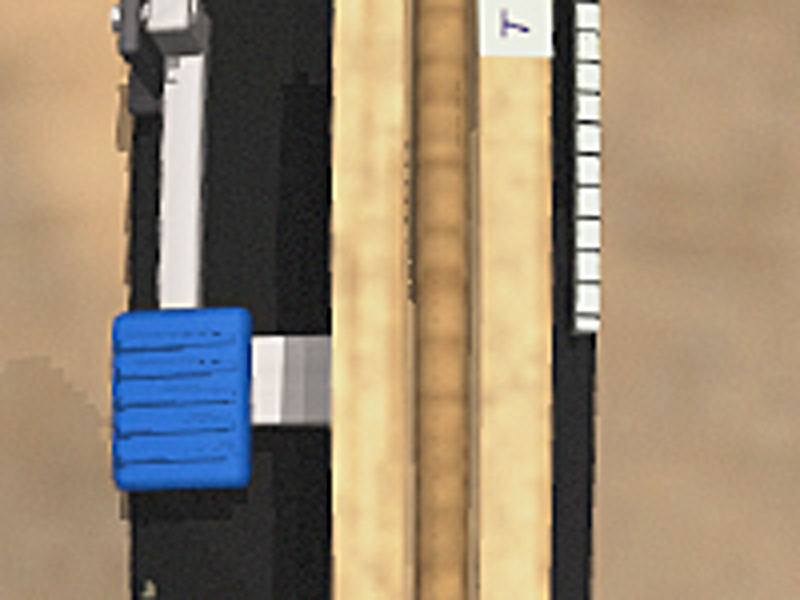

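View pics/s19a.png

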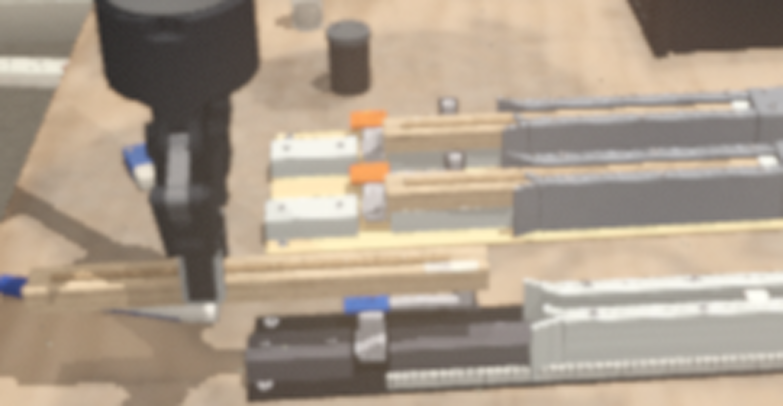

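Run:
```python
from h import *
import pickle
o=pickle.load(open("o19.pkl","rb"))
p=[.4965,-.2733,.0161]
def loc(q):
    c,s=np.cos(p[2]),np.sin(p[2]);d=q[:2]-p[:2];return np.array([c*d[0]+s*d[1],-s*d[0]+c*d[1]]).round(4)
f=lambda u,v:(170+u/4-.375,v/4-.375)
for uv,z in [((332,400),.0716),((552,400),.0716),((333,20),.0716),((552,60),.0716),((113,400),.023),((250,400),.023)]: print(uv,loc(atz("wrist",f(*uv),z,o)))
for uv in [(487,247),(487,287),(240,262),(240,290)]:
    O,d=ray("side",(100+uv[0]/2.9,180+uv[1]/2.9));print(uv,(O+d*((-.298-O[1])/d[1])).round(4))
```

```text
(332, 400) [-0.0152 -0.0021]
(552, 400) [-0.0151 -0.0242]
(333, 20) [ 0.0259 -0.0019]
(552, 60) [ 0.0213 -0.0243]
(113, 400) [-0.0103  0.033 ]
(250, 400) [-0.0112  0.0134]
(487, 247) [ 0.5528 -0.298   0.0874]
(487, 287) [ 0.5528 -0.298   0.0619]
(240, 262) [ 0.4253 -0.298   0.0839]
(240, 290) [ 0.4239 -0.298   0.0663]
```

Emit:
jog_arm(
  deltas=[
    [[0, 0.1, 0.1], [0.001, 0, 0.004], 0.015],
    [[0, 0.1, 0.1], [0.0015, 0, 0.012], 0.015],
    [[0, 0.1, 0.1], [0.0015, 0, 0.021], 0.015],
    [[0, 0.1, 0.1], [0.0015, 0, 0.028], 0.015],
    [[0, 0.1, 0.1], [0.0015, 0, 0.0315], 0.015],
    [[0, 0.1, 0.1], [0.0015, 0, 0.032], 0.015],
    [[0, 0.1, 0.1], [0.0015, 0, 0.032], 0.015],
  ],
)

```text
t: 19.13
tool_pos: [0.4044, -0.2897, 0.0296]
tool_rot: [-2.239, 2.203, 0.001]
contact_force: [-0.7, -0.1, -0.4]
opening: 0.0198
```

Run:
```python
from h import *
st()
p=[.4965,-.2733,.0161];c,s=np.cos(p[2]),np.sin(p[2])
W=lambda x,y,z:[p[0]+c*x-s*y,p[1]+s*x+c*y,z]
rel(W(-.04,-.0148,.027),p[2])
```

```text
t 19.13 pos [ 0.4044 -0.2897  0.0296] F [-0.7 -0.1 -0.4] op 0.0198 x [ 0.016 -1.    -0.001] y [-1.    -0.016  0.001]
turn [0.03, 0.04, 0.01] shift [-0.0001, -0.0523, 0.0025]
```

Emit:
jog_arm(
  deltas=[
    [[0, 0, 0], [0, -0.003, 0.001], 0.015],
    [[0, 0, 0], [0, -0.01, 0.0025], 0.015],
    [[0, 0, 0], [0, -0.02, 0.0025], 0.015],
    [[0, 0, 0], [0, -0.03, 0.0025], 0.015],
    [[0, 0, 0], [0, -0.041, 0.0025], 0.015],
    [[0, 0, 0], [0, -0.049, 0.0025], 0.015],
    [[0, 0, 0], [0, -0.0525, 0.0025], 0.015],
    [[0, 0, 0], [0, -0.0525, 0.0025], 0.015],
    [[0, 0, 0], [0, -0.0525, 0.0025], 0.015],
  ],
)

```text
t: 19.88
tool_pos: [0.4575, -0.289, 0.0276]
tool_rot: [-2.24, 2.203, -0.0]
contact_force: [-0.1, 0.2, -0.6]
opening: 0.0197
```

Run:
```python
from h import *
st()
cv2.imwrite("pics/w20.png",get_image("wrist")[:,:,::-1])
cv2.imwrite("pics/s20.png",get_image("side")[:,:,::-1])
crop("pics/s20.png","pics/s20a.png",100,180,270,140,2.9)
```

```text
t 19.88 pos [ 0.4575 -0.289   0.0276] F [-0.1  0.2 -0.6] op 0.0197 x [ 0.017 -1.     0.   ] y [-1.    -0.017 -0.   ]
```

View pics/w20.png

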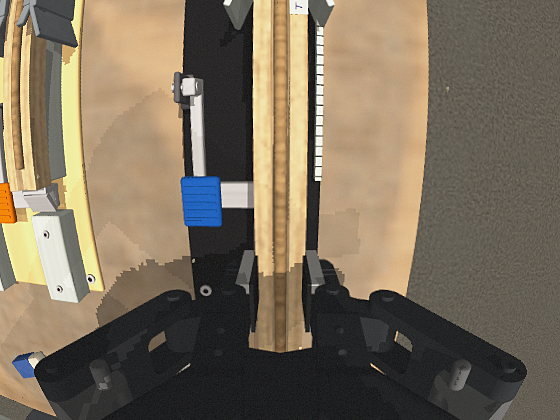

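View pics/s20a.png

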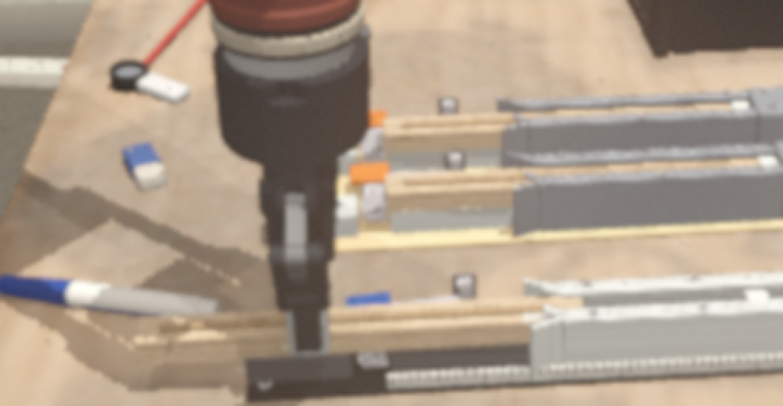

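Emit:
jog_arm(
  deltas=[
    [[0, 0, 0], [0, 0, 0], 0.034],
    [[0, 0, 0], [0, 0, 0], 0.034],
    [[0, 0, 0], [0, 0, 0], 0.034],
    [[0, 0, 0], [0, 0.006, 0], 0.034],
    [[0, 0, 0], [0, 0.02, 0], 0.034],
    [[0, 0, 0], [0, 0.04, 0], 0.034],
    [[0, 0, 0], [0, 0.062, -0.001], 0.034],
    [[0, 0, 0], [0, 0.082, -0.002], 0.034],
    [[0, 0, 0], [0, 0.098, -0.003], 0.034],
    [[0, 0, 0], [0, 0.106, -0.004], 0.034],
    [[0, 0, 0], [0, 0.108, -0.004], 0.034],
    [[0, 0, 0], [0, 0.108, -0.004], 0.034],
  ],
)

```text
t: 20.98
tool_pos: [0.3491, -0.2911, 0.0319]
tool_rot: [-2.238, 2.204, -0.002]
contact_force: [0.1, 0.1, -0.6]
opening: 0.0339
```

Run:
```python
from h import *
st()
cv2.imwrite("pics/w21.png",get_image("wrist")[:,:,::-1])
cv2.imwrite("pics/s21.png",get_image("side")[:,:,::-1])
crop("pics/s21.png","pics/s21a.png",100,180,270,140,2.9)
```

```text
t 20.98 pos [ 0.3491 -0.2911  0.0319] F [ 0.1  0.1 -0.6] op 0.0339 x [ 0.016 -1.     0.001] y [-1.    -0.016 -0.001]
```

View pics/w21.png

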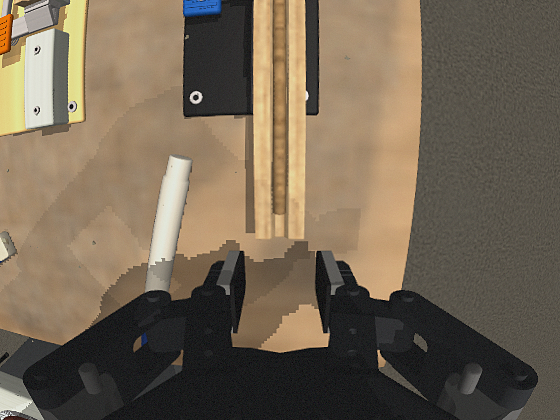

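View pics/s21a.png

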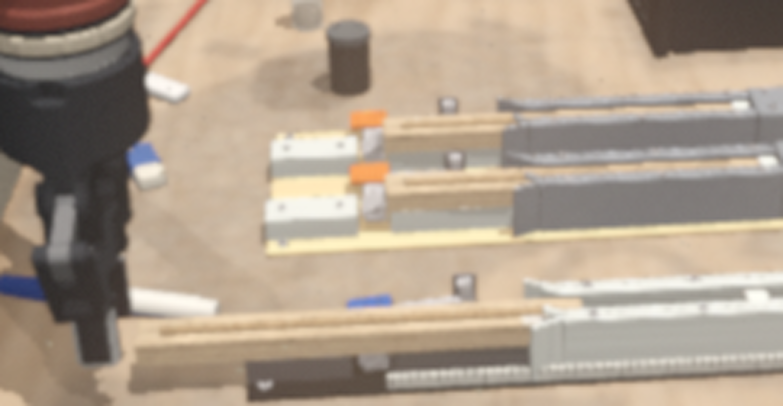

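Emit:
jog_arm(
  deltas=[
    [[0, 0, 0], [0, 0, 0], 0.0],
    [[0, 0, 0], [0, 0, 0], 0.0],
    [[0, 0, 0], [0, 0, 0], 0.0],
    [[0, 0, 0], [0, 0, 0], 0.0],
    [[0, 0, 0], [0, -0.004, 0], 0.0],
    [[0, 0, 0], [0, -0.012, 0], 0.0],
    [[0, 0, 0], [0, -0.023, 0], 0.0],
    [[0, 0, 0], [0, -0.037, 0], 0.0],
    [[0, 0, 0], [0, -0.052, 0], 0.0],
    [[0, 0, 0], [0, -0.067, 0], 0.0],
    [[0, 0, 0], [0, -0.079, 0], 0.0],
    [[0, 0, 0], [0, -0.085, 0], 0.0],
  ],
)

```text
t: 22.08
tool_pos: [0.4363, -0.2894, 0.0319]
tool_rot: [-2.241, 2.202, -0.002]
contact_force: [-0.4, 0.3, 0.3]
opening: 0.0004
```

Run:
```python
from h import *
st();p=[.4965,-.2733,.0161];c,s=np.cos(p[2]),np.sin(p[2])
W=lambda x,y,z:[p[0]+c*x-s*y,p[1]+s*x+c*y,z]
rel(W(-.0105,-.0145,.0315),p[2])
cv2.imwrite("pics/w22.png",get_image("wrist")[:,:,::-1])
```

```text
t 22.08 pos [ 0.4363 -0.2894  0.0319] F [-0.4  0.3  0.3] op 0.0004 x [ 0.018 -1.     0.001] y [-1.    -0.018 -0.001]
turn [-0.06, -0.03, 0.09] shift [-0.0006, -0.05, 0.0004]
```

View pics/w22.png

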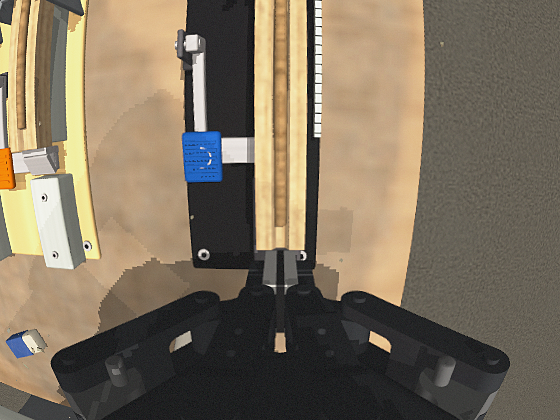

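Emit:
jog_arm(
  deltas=[
    [[0, 0, 0], [0, -0.006, 0], 0.0],
    [[0, 0, 0], [0, -0.014, 0], 0.0],
    [[0, 0, 0], [0, -0.022, 0], 0.0],
    [[0, 0, 0], [0, -0.03, 0], 0.0],
    [[0, 0, 0], [0, -0.038, 0], 0.0],
    [[0, 0, 0], [0, -0.044, 0], 0.0],
    [[0, 0, 0], [0, -0.049, 0], 0.0],
    [[0, 0, 0], [0, -0.052, 0], 0.0],
    [[0, 0, 0], [0, -0.0525, 0], 0.0],
    [[0, 0, 0], [0, -0.0525, 0], 0.0],
  ],
)

```text
t: 22.97
tool_pos: [0.4871, -0.2885, 0.0317]
tool_rot: [-2.24, 2.203, -0.001]
contact_force: [-2.1, -1.1, 0.4]
opening: 0.0
```

Run:
```python
from h import *
st()
cv2.imwrite("pics/w23.png",get_image("wrist")[:,:,::-1])
crop("pics/w23.png","pics/w23a.png",170,160,200,150,4)
```

```text
t 22.97 pos [ 0.4871 -0.2885  0.0317] F [-2.1 -1.1  0.4] op 0.0 x [ 0.017 -1.     0.   ] y [-1.    -0.017 -0.001]
```

View pics/w23a.png

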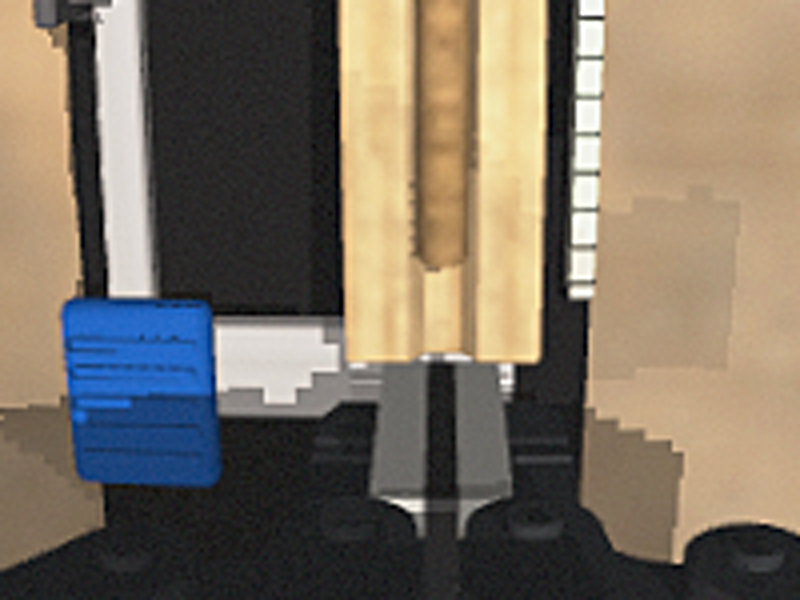

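Emit:
jog_arm(
  deltas=[
    [[0, 0, 0], [0, -0.001, 0], 0.0],
    [[0, 0, 0], [0, -0.002, 0], 0.0],
    [[0, 0, 0], [0, -0.003, 0], 0.0],
    [[0, 0, 0], [0, -0.003, 0], 0.0],
    [[0, 0, 0], [0, -0.003, 0], 0.0],
    [[0, 0, 0], [0, -0.001, 0], 0.0],
    [[0, 0, 0], [0, 0.003, 0], 0.0],
    [[0, 0, 0], [0, 0.008, -0.003], 0.0],
    [[0, 0, 0], [0, 0.022, -0.018], 0.0],
    [[0, 0, 0], [0, 0.045, -0.042], 0.0],
    [[0, 0, 0], [0, 0.068, -0.068], 0.0],
    [[0, 0, 0], [0, 0.08, -0.085], 0.0],
  ],
)

```text
t: 24.02
tool_pos: [0.4059, -0.2904, 0.1192]
tool_rot: [-2.239, 2.204, -0.006]
contact_force: [0.0, -0.6, 0.3]
opening: 0.0001
```

Run:
```python
from h import *
st()
cv2.imwrite("pics/w24.png",get_image("wrist")[:,:,::-1])
cv2.imwrite("pics/s24.png",get_image("side")[:,:,::-1])
crop("pics/w24.png","pics/w24a.png",170,0,200,200,3)
crop("pics/s24.png","pics/s24a.png",170,140,270,180,2.9)
```

```text
t 24.02 pos [ 0.4059 -0.2904  0.1192] F [ 0.  -0.6  0.3] op 0.0001 x [ 0.016 -1.     0.002] y [-1.    -0.016 -0.003]
```

View pics/w24a.png

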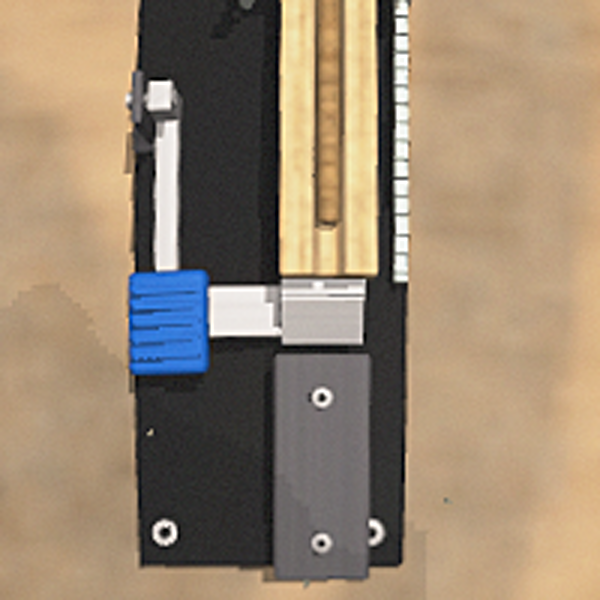

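View pics/s24a.png

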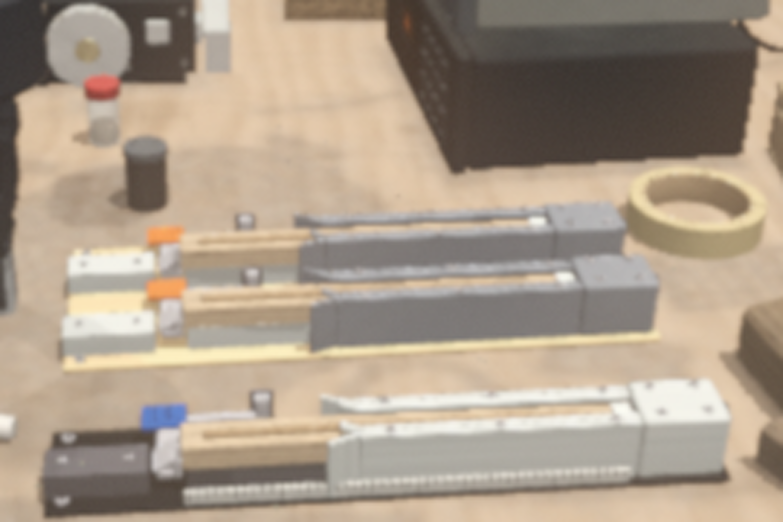

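All three laths sit at home with their latches up. The vial and can are standing. I'll let the arm settle and hand in.

Emit:
jog_arm(
  deltas=[
    [[0, 0, 0], [0, 0, 0], 0.0],
    [[0, 0, 0], [0, 0, 0], 0.0],
    [[0, 0, 0], [0, 0, 0], 0.0],
    [[0, 0, 0], [0, 0, 0], 0.0],
    [[0, 0, 0], [0, 0, 0], 0.0],
    [[0, 0, 0], [0, 0, 0], 0.0],
  ],
)

```text
t: 24.62
tool_pos: [0.4067, -0.2895, 0.1159]
tool_rot: [-2.24, 2.203, 0.002]
contact_force: [-0.1, -0.4, 0.6]
opening: 0.0
```

Run:
```python
from h import *
from station import job
st();print(job.finish_job())
```

```text
t 24.62 pos [ 0.4067 -0.2895  0.1159] F [-0.1 -0.4  0.6] op 0.0 x [ 0.017 -1.    -0.001] y [-1.    -0.017  0.001]
the job is handed in; nothing more can be done
None
```

The job is done and handed in at 24.6 s. The measured core is stored in the carrier's empty slot and the next core is loaded in the reading holder.

I pressed the blue pad and the lath sprang out. I drew it out and put it in the carrier, taking a second grip nearer the middle on the way. I then lifted the next core from between the vial and the can and loaded it. I pushed each lath 2–3 mm past its latch face with closed fingers and backed off. The push force was 2–3 N.

In the last wrist and side pictures:
- **Latches:** both noses are up directly behind the ends of the two laths, with the cores face up.
- **Stored core:** it is still latched in the carrier's right slot.
- **Vial and can:** both are standing.
- **Arm:** it is clear of everything, with contact force near zero.

One disagreement: the top camera and the wrist camera differed by about 2–3 mm on lateral positions. I used the wrist values, and the fits confirmed them. No check failed.

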